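Hook the second ledge bracket into its slotted upright and press it down until it locks

ROBOT

A 6-joint arm with a two-finger parallel gripper is mounted at the origin on the work surface. World frame = base frame: x ahead of the robot, y to its left, z up, the work surface at z = 0. Lengths are in m, angles in degrees, forces in N, time in s.
With the tool pointing down it reaches from about 0.4 to 0.825 m from the base axis. Payload 7 kg.
Tool frame: the origin (TCP) lies on the front face of the gripper's body, between the roots of the fingers; the fingertips stand 66 mm ahead of it and the grasp point (between the pads) lies 47 mm ahead of it; z points along the fingers, y is the line along which they close (so a half turn about z gives the same grasp; the last joint's range is limited). The gripper opens to 88 mm and grips with 3 to 60 N. Pads are 19 mm wide; open, the fingers measure 130 mm over their backs; the gripper's body (78 mm by 193 mm) begins 47 mm behind the grasp point.
Start: joints at [87.038, 20.546, 0.682, 0, -70.136, -16.507], TCP at [0.225, 0.636, 0.292] pointing down, gripper open.
Joint ranges: [-176.03, 176.03], [-82.01, 121.73], [-58.28, 71.71], [-173.87, 95.51], [-174.79, -0.11], [-173.66, 173.66]. Speed limits (degrees/s): [136.94, 136.94, 172.46, 180, 180, 180].

INTERFACE

Orientations are given as [roll, pitch, yaw] about the fixed x, y, z axes, in that order (R = Rz(yaw) Ry(pitch) Rx(roll)).
In Python, from plant import ctrl gives the robot as it stands.
- The arm moves only by the tool send_rows, never from a script. Its argument "deltas" is a list of rows, each a list of 2 entries, a list of its own where there are three numbers: the shift along the tool's x, y, z each as a share of 800 mm, from -1 to 1, then the turn about the tool's z as a share of 90 degrees, from -1 to 1. A call has exactly 5 rows; each row is the pose to reach, as a shift and turn from the pose commanded when the call began, along the tool's axes at that moment; what a row does not reach only later rows make up. A row lasts 1/12 s, in which the tool goes at most 41.7 mm and 7.16 degrees, less where a joint would pass 70% of its speed; a pose out of reach is approached as far as the arm can. A call with a number of a shift or a turn outside -1 to 1 is refused whole. A call with a gripper value outside its range is refused whole. "gripper" is the opening, from 0 (shut) to 1 (fully open), set as the call begins (left out, the last holds). The fingers move at their own pace and stop on an object; the grip force is fixed at half the most. Time passes only in rows, so rows that repeat a pose let the fingers close, or fill a call up. It gives the time, the measured TCP pose, the force, the opening and the grip force at its end, in the units of the state.
- ctrl.get_obs(): the state, without advancing time (a new reading comes with each control period).
- ctrl.snapshot(name): name is "scene" or "top" or "wrist"; returns a dict with "color" (400x640x3 uint8, red, green, blue), "vertical_fov" (degrees; the focal length in pixels is half the picture's height over the tangent of half this angle, whatever the lens; pixels are square), "cx", "cy" (the principal point, pixels), "rvec" (rotation vector, rad) and "tvec" (3), from world to camera coordinates, as OpenCV has them. Camera axes: x right, y down, z forward; pixel columns grow to the right and rows downward; lengths in m; the calibration is good to about 2 mm. A picture is of the moment at which its call begins. There is no depth.
- ctrl.close_job(): hands the job in; it is judged then, once.
Trained networks look in a picture, given as the dict that the camera call returned (one of the last four; its "shot" number tells which), for a name from the list of things; names that differ only in an ending like _2 or _b are one class to them, and where a whole thing is asked for, a point or a joint stands for the part that bears it (a point fixed in the world has none). Each returns a list of dicts, best first, with "conf" (0 to 1); they miss things now and then, are a little off and sometimes report something else, mostly with a low value. They report only what shows in the picture. A call takes as long as a camera call. They do not tell look-alikes from the thing itself.
- ctrl.boxes_of(picture, thing): "xy" ([column, row] as shares, 0 to 1, of the picture: columns of its width, rows of its height, amid what is visible of it).
- ctrl.cut_out(picture, thing): "pixels" (400x640 bool, what is visible of it) and "xy" ([column, row] as shares, 0 to 1, of the picture: columns of its width, rows of its height, amid what is visible of it).
The state is a dict: "clock": time; "joint_pos": joint angles; "qvel": joint speeds; "tau": joint torques, N m; "tool_pos": TCP position; "orientation": TCP orientation; "force": force on the tool from outside, world axes, zero at the start; "moment": the same for the moment, N m; "opening": finger opening in m; "gripper_force": force on a finger pad.
Only numpy, scipy, OpenCV 4.12 (cv2) and the standard library are available. Lean on these libraries where they do the work, as an engineer would, in place of code of your own. Each camera call takes 0.05 s, during which the arm holds its last target. There are 200 camera calls.

TASK

The small desk rack has two slotted uprights, and one of them still lacks its ledge bracket. Take the loose hooked bracket from the desk, hook both of its hooks into the two slots of the empty upright, then press it down, firmly but without forcing it (stay below about 40 N on the upright), until it is fully home and the spring catch has snapped out over its rear edge; let go and leave everything else on the desk where it is.

Things in the scene. Friction and masses are not known exactly. Their poses are not given: they have to be found in the camera images.
- bracket_grip (a point): Loose bracket, bare steel, about 0.45 kg, standing on its flat ledge the way it is to be hung. This point: centre of its upright rib, where to grip it, 40 mm above the underside, 85 mm in front of the rear face. +x points from the arm towards the hooks, +z up, y across. Rib 10 mm thick (y), reaching 30 mm to -x and 45 mm to +x of this point, its top 20 mm above and its foot 35 mm below the point.
- bracket_back (a point): Bracket, middle of the rear face at the underside (axes as bracket_grip). Ledge 40 mm wide, 5 mm thick, reaching 130 mm to -x, with a 14 mm high end lip. Back plate 40 wide, 4 thick, 102 high, with a 20 wide, 19 high window just above the ledge for the catch, which snaps out over the ledge's rear edge.
- bracket_hook (a point): Bracket, top of the upper hook's far end (10 mm behind the rear face, 100 mm above the underside). Two hooks, 6 mm wide, on the centre line, tops 100 and 52 mm above the underside: neck 6 mm high, at its end a 4 mm thick lip hanging 16 mm below the neck (22 mm in all), 6 mm between lip and back plate.
- bracket_thumb (a point): Bracket, on top of its thumb plate, 106 mm above the underside and 16 mm in front of the rear face: a level plate 40 wide (y), 4 thick, from the rear face to 30 mm in front of it, on top of the back plate. Here, close to the upright, it is pressed down; pressing far out on the rib or ledge tips the bracket and wedges its hooks.
- seat (a point): Point on the empty upright's slotted face, on its centre line, at the NOMINAL height of a locked bracket's underside, 90 mm over the desk. +x into the upright, square to its face (bracket's +x must agree), +z up. The slotted strip is clamped on by hand and truly sits up to 7 mm higher or lower than this tells (sideways and in depth it is exact): find the slots by feel or by eye.
- stand: Empty upright and its foot, 212 mm high on a 12 mm rack plate; origin at its foot under the seat point, same axes. From the strip's true locked height (=0): strip 44 wide, 4.5 thick, -22 to 130 mm; slots 10 wide, 46 to 74 and 94 to 122 mm. Hooks enter with the bracket 16 to 22 mm above locked height; elsewhere they bear on the face and the bracket stops 10 mm short. At 0 the necks sit hard on the slots.
- mate: The other upright, alike, 150 mm to one side of the empty one on the same plate, with its bracket already locked on (fixed, 130 mm out from its face). Origin at its foot; axes as stand.
- catch (a joint): Spring catch in the empty upright's face: a 14 mm wide wedge sloping outwards going down, to a 4 mm nose with flat underside, 7 to 15 mm above the locked height. 0 = standing out, 0.006 m = pushed in. 2 N starts it, 5 N pushes it in; driving the bracket down past it takes 5 to 20 N. It snaps out when the bracket is within about 1.5 mm of the bottom, and then holds it down.
- foot (a joint): Sprung foot under the ledge's rear edge, a small block 8 mm out from the empty upright's face, met 4 mm above the locked height. 0 = free, 0.004 m = bracket hard down, about 0.0023 = locked and let go. It pushes up with 6 to 9 N, so a bracket that is not locked is lifted again.
- mug: Bystander, not to be moved: white mug, 80 mm wide, 92 mm high; origin at the middle of its underside.
- tape: Bystander, not to be moved: roll of cardboard tape lying flat, 100 mm wide, 48 mm high; origin at the middle of its underside.
- stapler: Bystander, not to be moved: stapler, 130 x 36 x 50 mm; origin at the middle of its underside.
- bookend: Bystander, not to be moved: grey L-shaped bookend without hooks, 90 mm wide, 110 mm deep, 150 mm high (not the bracket); origin at the middle of its underside.
- carton: Bystander, not to be moved: closed cardboard carton 120 x 90 x 70 mm; origin at the middle of its underside.
- punch: Bystander, not to be moved: paper punch 110 x 60 x 62 mm; origin at the middle of its underside.
- clipbin: Bystander, not to be moved: small open grey bin 100 x 70 x 45 mm; origin at the middle of its underside.
Mind the look-alikes: they are no part of the job. Leave any pink look-alike of the part that bears bracket_grip alone.

How it is judged (in metres and radians):
On the way, in this order (a step that is already met when the one before it is completed fails the run):
1. the hooks are in the slots: the bracket's rear face within about 4 mm of the empty upright's face, not yet down on the foot (x of bracket_grip in the frame of seat between -0.0895 and -0.08 m and y of bracket_grip in the frame of seat between -0.006 and 0.006 m and value of joint foot below 0.001 m), for 0.1 s.
2. the bracket is pressed home: foot down by more than 1.5 mm and the catch snapped out over its rear edge (x of bracket_grip in the frame of seat between -0.0895 and -0.08 m and y of bracket_grip in the frame of seat between -0.006 and 0.006 m and value of joint foot above 0.0015 m and value of joint catch below 0.0015 m and z of bracket_grip in the frame of seat between 0.028 and 0.052 m and angle between bracket_grip's own z axis and vertical below 0.08 rad), for 0.2 s.
At the end, for the whole second after the job is handed in: The bracket hangs locked on the empty upright: rear face within 4.5 mm of its face, centred within 6 mm, upright within 0.08 rad, grip point 28 to 52 mm above the nominal seat point, foot held down over 1.5 mm, catch out (under 1.5 mm), at rest (all of step 2 and linear speed of bracket below 0.02 m/s); the robot touches nothing.
It fails at once if the bracket is forced against the empty upright with more than 45 N (contact force between bracket and strip above 45 N).
It fails at once if a bystander is moved by more than 30 mm (distance of any of mug, tape, stapler, bookend, carton, punch, clipbin from where it was at the start of the episode above 0.03 m).
It also fails if it takes over 58 s, if anything falls off the work surface, if the arm or the gripper's body presses on something with over 40 N, if the wrist force passes 120 N, or if a joint passes its speed limit or range.

## Working session

There is one attempt and no reset: what is moved stays moved. The work goes in short steps, Python scripts to look and compute and a tool call to move; the robot and the scene stay as the last step left them, time stands still between calls to the robot, and variables do not carry over. Pictures are saved under pics/ and viewed, at most 10 in all, crops included, and the job is handed in when it is done.

Besides the shell and the picture viewer there is one more tool, called after "Request:" as name([rows], argument=value, ...), one row to a line, values as JSON. send_rows: Moves the arm, as the interface text tells. Shift numbers are shares of 800 mm and turn numbers shares of 90 degrees, none past 1 either way. Its arguments: {"type":"object","properties":{"deltas":{"type":"array","items":{"type":"array"}},"gripper":{"type":"number"}},"required":["deltas"]}

```bash
mkdir -p pics; cat > h.py <<'E'
import numpy as np, cv2
from plant import ctrl
def cam(s):
    f=s["color"].shape[0]/2/np.tan(np.radians(s["vertical_fov"])/2)
    K=np.array([[f,0,s["cx"]],[0,f,s["cy"]],[0,0,1]]);R=cv2.Rodrigues(np.array(s["rvec"],float))[0]
    return K,R,np.array(s["tvec"],float).ravel()
def onz(s,u,v,z):
    K,R,t=cam(s);c=-R.T@t;d=R.T@np.linalg.solve(K,[u,v,1.]);return c+d*(z-c[2])/d[2]
def proj(s,P):
    K,R,t=cam(s);q=(K@(R@np.atleast_2d(P).T+t[:,None]));return (q[:2]/q[2]).T
def save(s,n,crop=None,k=1):
    im=s["color"][...,::-1]
    if crop: x0,y0,x1,y1=crop; im=im[y0:y1,x0:x1]
    cv2.imwrite("pics/"+n,cv2.resize(im,None,fx=k,fy=k,interpolation=cv2.INTER_CUBIC))
E
python3 - <<'E'
from h import *
o=ctrl.get_obs();print(o)
for n in("scene","top"):
    s=ctrl.snapshot(n);save(s,n+"0.png")
    K,R,t=cam(s);print(n,K[0,0],-R.T@t)
    for th in("bracket_grip","bracket_back","bracket_hook","bracket_thumb","seat","stand","mate","mug","tape","stapler","bookend","carton","punch","clipbin"):
        print(th,[(round(d["conf"],2),round(d["xy"][0]*640),round(d["xy"][1]*400)) for d in ctrl.boxes_of(s,th)[:3]])
E
```

```text
{'clock': 0.0, 'joint_pos': array([ 8.70379438e+01,  2.05899067e+01,  6.34417478e-01, -2.05009468e-02,
       -7.01350023e+01, -1.65082535e+01]), 'qvel': array([-0.0538379 ,  0.03231047,  0.08646145, -0.01685799, -0.01726119,
        0.03563779]), 'tau': array([ 7.02877533e-04, -5.82715344e+01,  2.93062645e+01,  6.99704692e+00,
        6.97860582e-03, -1.33429407e-04]), 'tool_pos': array([0.22486272, 0.63604648, 0.29124354]), 'orientation': array([ 1.79907762e+02, -7.23811682e-03, -1.94772855e+01]), 'force': array([ 0.60916129, -0.08425767, -0.55080995]), 'moment': array([ 0.01967668,  0.05534292, -0.00552319]), 'gripper_force': 0.0, 'opening': 0.08748605769019727}
scene 482.2761998552122 [1.14319807 0.66388549 0.83445542]
bracket_grip [(0.87, 271, 159), (0.77, 311, 186)]
bracket_back [(0.95, 309, 188), (0.55, 269, 159), (0.38, 407, 219)]
bracket_hook [(0.72, 268, 156)]
bracket_thumb [(0.94, 307, 187), (0.61, 267, 156), (0.21, 422, 257)]
seat [(0.65, 409, 216)]
stand [(0.73, 307, 184), (0.61, 409, 221)]
mate [(0.91, 420, 259)]
mug [(0.57, 228, 236)]
tape [(0.84, 270, 254), (0.44, 309, 185)]
stapler [(0.66, 501, 262)]
bookend [(0.85, 220, 181)]
carton [(0.6, 341, 146)]
punch [(0.82, 274, 300), (0.37, 221, 182)]
clipbin [(0.58, 370, 188)]
top 504.6628236867108 [ 0.50088658 -0.02357087  1.29804213]
bracket_grip [(0.96, 398, 236), (0.65, 466, 239)]
bracket_back [(0.92, 466, 238), (0.61, 399, 235)]
bracket_hook [(0.93, 400, 235), (0.78, 465, 240)]
bracket_thumb [(0.93, 397, 238), (0.6, 469, 239)]
seat [(0.63, 282, 267), (0.16, 291, 125)]
stand [(0.64, 283, 267), (0.16, 401, 236)]
mate [(0.71, 358, 289), (0.64, 380, 124), (0.56, 229, 229)]
mug [(0.63, 380, 126), (0.47, 444, 152)]
tape [(0.73, 335, 134), (0.66, 442, 152), (0.17, 280, 265)]
stapler [(0.84, 198, 316)]
bookend [(0.83, 441, 150)]
carton [(0.97, 439, 325)]
punch [(0.64, 292, 122), (0.33, 401, 236)]
clipbin []
```

```bash
ls pics
```

```text
scene0.png
top0.png
```

View pics/scene0.png

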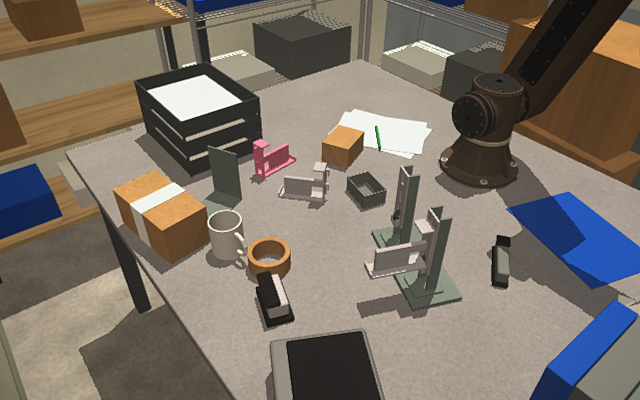

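View pics/top0.png

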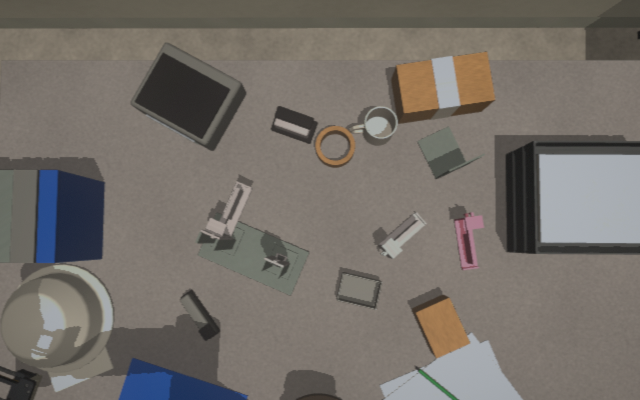

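The scene view shows the loose grey bracket at (303,185) and the pink look-alike at (272,158). The rack is at (410,250), with its empty upright at (406,200). In the top view the bracket is at (402,235), with its thumb plate at (391,249) and its ledge end at (420,217). The empty upright is at (275,262) and the mate at (215,232).

```bash
python3 - <<'E'
from h import *
s=ctrl.snapshot("top");
a=s["color"][...,::-1]
A=cv2.resize(a[170:310,190:320],None,fx=5,fy=4.2857*5/4.2857,interpolation=cv2.INTER_CUBIC)[:600,:]
cv2.imwrite("pics/rack.png",cv2.resize(a[170:300,190:320],None,fx=4.6,fy=4.6,interpolation=cv2.INTER_CUBIC))
w=ctrl.snapshot("wrist");K,R,t=cam(w);print("wrist",K[0,0],w["cx"],w["cy"],-R.T@t,R)
o=ctrl.get_obs();print(o["tool_pos"],o["orientation"])
c=ctrl.cut_out(s,"bracket_grip")
for d in c[:2]:
    m=d["pixels"];print(d["conf"],m.sum(),cv2.minAreaRect(np.argwhere(m)[:,::-1].astype(np.float32)))
for (u,v,z) in [(402,235,.03),(420,217,.0),(391,249,.106),(380,250,.1),(275,262,.212),(212,235,.212),(245,185,.09),(237,215,.12)]: print(u,v,onz(s,u,v,z).round(3))
for (u,v) in [(198,252),(290,294),(310,253)]: print('plate',onz(s,u,v,.012).round(3))
E
```

```text
wrist 351.6459256362767 321.62109395691914 202.99023946888502 [0.29746355 0.61078803 0.38426251] [[-3.33193881e-01 -9.42858330e-01  8.22025017e-05]
 [-9.03757962e-01  3.19401164e-01  2.84963932e-01]
 [-2.68706872e-01  9.48739472e-02 -9.58538237e-01]]
[0.22500906 0.63637253 0.29217233] [ 1.79999853e+02 -2.25682678e-03 -1.94684554e+01]
0.84 1038 ((470.7543640136719, 240.0919189453125), (55.798404693603516, 28.430438995361328), 81.57302856445312)
0.64 870 ((401.8407287597656, 236.389404296875), (20.131427764892578, 53.24480056762695), 48.8140754699707)
402 235 [ 0.516 -0.206  0.03 ]
420 217 [ 0.563 -0.257  0.   ]
391 249 [ 0.482 -0.169  0.106]
380 250 [ 0.479 -0.144  0.1  ]
275 262 [0.454 0.092 0.212]
212 235 [0.511 0.229 0.212]
245 185 [0.633 0.18  0.09 ]
237 215 [0.559 0.192 0.12 ]
plate [0.47  0.31  0.012]
plate [0.365 0.074 0.012]
plate [0.469 0.024 0.012]
```

View pics/rack.png

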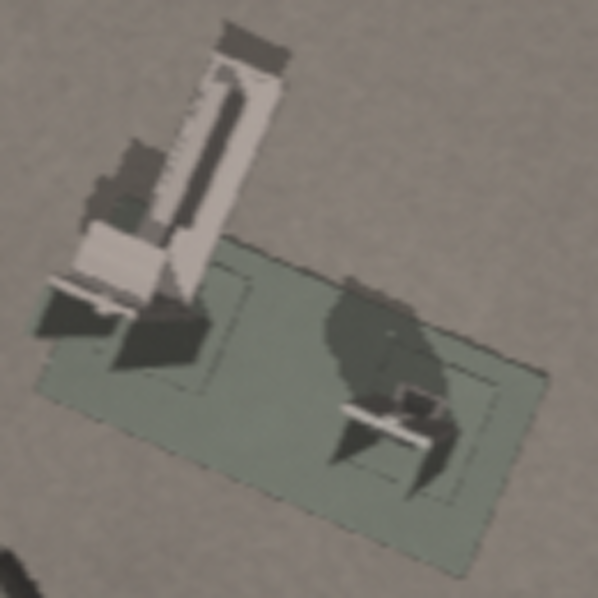

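The rack crop shows the empty upright's slotted front edge running from crop (345,405) to (430,445), and the plate's rear edge from (35,388) to (462,578). From these the seat yaw is about 156°. I'll move to a view in front of the empty upright.

Request:
send_rows([
  [[0.035,0.028,-0.02],0.01],
  [[0.075,0.06,-0.04],0.02],
  [[0.115,0.092,-0.06],0.03],
  [[0.155,0.124,-0.08],0.04],
  [[0.19,0.15,-0.09],0.05],
], gripper=1)

```text
clock: 2.07
tool_pos: [0.3284, 0.4721, 0.3656]
orientation: [-179.9, -0.0, -24.0]
force: [0.5, 0.9, 0.1]
opening: 0.0875
gripper_force: 0.0
```

```bash
python3 - <<'E'
from h import *
o=ctrl.get_obs();print(o["clock"],o["tool_pos"],o["orientation"],o["joint_pos"])
p=np.array([[35,388],[462,578],[550,375],[220,235]])/4.6+[190,170]
s=ctrl.snapshot("top")
q=np.array([onz(s,*x,.012) for x in p]);print(q.round(4))
for i,j in((0,1),(3,2),(1,2)):
    d=q[i]-q[j];print(np.degrees(np.arctan2(d[1],d[0])),np.linalg.norm(d))
for c in([345,405],[430,445]): print(onz(s,*(np.array(c)/4.6+[190,170]),.22))
E
```

```text
2.0667 [0.3283505  0.47211229 0.36559728] [-1.79895518e+02 -8.32635857e-03 -2.39672353e+01] [ 7.46783646e+01  8.84298373e+00 -5.55685862e+00  2.47254743e-02
 -7.54981157e+01 -8.65176251e+00]
[[0.4635 0.3112 0.012 ]
 [0.3611 0.0731 0.012 ]
 [0.4728 0.0256 0.012 ]
 [0.549  0.2097 0.012 ]]
66.72730792309417 0.25924598588896497
67.50451697796538 0.19935332131650665
156.9412814063674 0.1213699761795876
[0.46276917 0.11257899 0.22      ]
[0.44462163 0.0729143  0.22      ]
```

Request:
send_rows([
  [[0.037,0.024,0],0],
  [[0.074,0.049,0],0],
  [[0.11,0.073,0],0],
  [[0.147,0.098,0],0],
  [[0.183,0.122,0],0],
])

```text
clock: 2.53
tool_pos: [0.4224, 0.3231, 0.3642]
orientation: [-180.0, -0.0, -24.0]
force: [0.5, -0.0, -0.7]
opening: 0.0874
gripper_force: 0.0
```

Request:
send_rows([
  [[0.037,0.024,0],0],
  [[0.074,0.049,0],0],
  [[0.11,0.073,0],0],
  [[0.147,0.098,0],0],
  [[0.183,0.122,0],0],
])

```text
clock: 2.95
tool_pos: [0.5166, 0.1744, 0.3642]
orientation: [-180.0, -0.0, -24.0]
force: [-0.1, 0.2, -1.0]
opening: 0.0875
gripper_force: 0.0
```

Request:
send_rows([
  [[0.037,0.024,0],0],
  [[0.074,0.049,0],0],
  [[0.11,0.073,0],0],
  [[0.147,0.098,0],0],
  [[0.183,0.122,0],-0.01],
])

```text
clock: 3.37
tool_pos: [0.6108, 0.0257, 0.3641]
orientation: [-180.0, -0.0, -23.1]
force: [0.1, 0.7, -0.3]
opening: 0.0876
gripper_force: 0.0
```

```bash
python3 - <<'E'
from h import *
s=ctrl.snapshot("wrist");save(s,"w1.png")
np.save("w1.npy",s,allow_pickle=True)
o=ctrl.get_obs();print(o["clock"],o["tool_pos"],o["orientation"])
a=np.radians(156.9);X=np.array([np.cos(a),np.sin(a),0]);Y=np.array([-X[1],X[0],0]);S=np.array([.4537,.0927,.09])
for n,y,z in [(n,y,z) for n,z in(("strip",130),("strip",-22)) for y in(-22,22)]+[("slot",y,z) for z in(46,74,94,122) for y in(-5,5)]:
    print(n,y,z,proj(s,S+Y*y/1e3+[0,0,z/1e3]).round(1))
E
```

```text
3.4167 [0.6130841  0.02176945 0.36334265] [ 1.79889165e+02 -3.18889398e-02 -2.30930622e+01]
strip -22 130 [[295.5 404.5]]
strip 22 130 [[347.7 404.5]]
strip -22 -22 [[304.1 303.8]]
strip 22 -22 [[339.1 303.8]]
slot -5 46 [[317.  339.2]]
slot 5 46 [[326.3 339.2]]
slot -5 74 [[316.6 357.7]]
slot 5 74 [[326.6 357.7]]
slot -5 94 [[316.3 372.7]]
slot 5 94 [[326.9 372.7]]
slot -5 122 [[315.8 396.8]]
slot 5 122 [[327.4 396.8]]
```

View pics/w1.png

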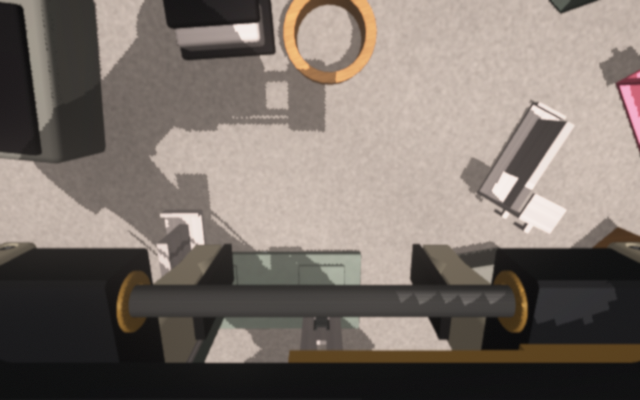

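The gripper hides the rack in this view, but the loose bracket shows clearly at (490-573, 102-233). Next I'll zoom on the bracket and on the empty upright in the scene view.

```bash
python3 - <<'E'
from h import *
s=np.load("w1.npy",allow_pickle=True).item()
sc=ctrl.snapshot("scene");np.save("sc.npy",sc,allow_pickle=True)
a=cv2.resize(s["color"][90:240,470:590,::-1],None,fx=4,fy=4,interpolation=cv2.INTER_CUBIC) #480x600
b=cv2.resize(sc["color"][155:255,385:425,::-1],None,fx=6,fy=6,interpolation=cv2.INTER_CUBIC) #240x600
cv2.imwrite("pics/z1.png",np.hstack([a,b]))
a=np.radians(156.9);X=np.array([np.cos(a),np.sin(a),0]);Y=np.array([-X[1],X[0],0]);S=np.array([.4537,.0927,.09])
for n,y,z in [(n,y,z) for n,z in(("strip",130),("strip",-22)) for y in(-22,22)]+[("slot",y,z) for z in(46,74,94,122) for y in(-5,5)]:
    print(n,y,z,(((proj(sc,S+Y*y/1e3+[0,0,z/1e3])-[385,155]))*6).round())
E
```

```text
strip -22 130 [[137. 139.]]
strip 22 130 [[90. 72.]]
strip -22 -22 [[ 91. 450.]]
strip 22 -22 [[ 49. 380.]]
slot -5 46 [[ 93. 290.]]
slot 5 46 [[ 83. 275.]]
slot -5 74 [[101. 233.]]
slot 5 74 [[ 91. 217.]]
slot -5 94 [[107. 191.]]
slot 5 94 [[ 97. 175.]]
slot -5 122 [[116. 130.]]
slot 5 122 [[105. 115.]]
```

View pics/z1.png

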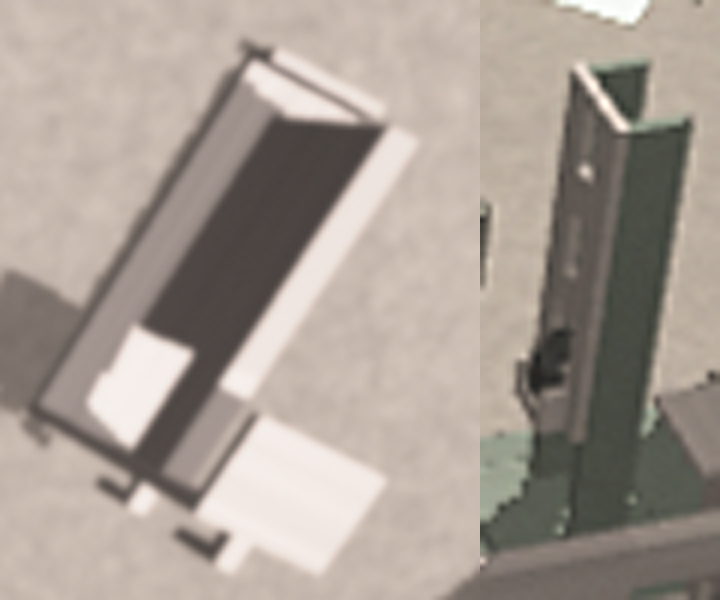

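The left crop shows the bracket: ledge end at (245-415, 45-140), thumb plate at (385,485) and hooks at (120,490) and (210,545). The right crop shows the empty strip's top edge from (575,65) to (628,130), its bottom right corner at (577,442) and the lower slot around (572,245). I'll look at the strip from close above.

Request:
send_rows([
  [[-0.04,0,0],0],
  [[-0.08,0,0],0],
  [[-0.12,0,0],0],
  [[-0.16,0,0],0],
  [[-0.19,0,0],0],
])

```text
clock: 3.88
tool_pos: [0.4682, 0.0874, 0.3639]
orientation: [-180.0, 0.0, -23.1]
force: [-0.2, -0.6, 0.1]
opening: 0.0875
gripper_force: 0.0
```

Request:
send_rows([
  [[0,0,0],0],
  [[0,0,0],0],
  [[0,0,0],0],
  [[0,0,0],0],
  [[0,0,0],0],
])

```text
clock: 4.3
tool_pos: [0.4709, 0.0869, 0.3636]
orientation: [180.0, 0.0, -23.1]
force: [0.4, -1.2, -0.2]
opening: 0.0877
gripper_force: 0.0
```

```bash
python3 - <<'E'
from h import *
s=ctrl.snapshot("wrist");np.save("w2.npy",s,allow_pickle=True)
save(s,"w2.png",(250,110,400,260),4)
o=ctrl.get_obs();print(o["clock"],o["tool_pos"],o["orientation"])
a=np.radians(156.9);X=np.array([np.cos(a),np.sin(a),0]);Y=np.array([-X[1],X[0],0]);S=np.array([.4537,.0927,.09])
for n,y,z in [(n,y,z) for n,z in(("strip",130),("strip",-22)) for y in(-22,22)]+[("slot",y,z) for z in(46,74,94,122) for y in(-5,5)]:
    print(n,y,z,((proj(s,S+Y*y/1e3+[0,0,z/1e3])-[250,110])*4).round(0))
E
```

```text
4.35 [0.47082548 0.08681387 0.36345984] [ 1.79950232e+02  3.03314012e-02 -2.31180941e+01]
strip -22 130 [[171. 504.]]
strip 22 130 [[416. 504.]]
strip -22 -22 [[213. 303.]]
strip 22 -22 [[368. 303.]]
slot -5 46 [[270. 371.]]
slot 5 46 [[313. 371.]]
slot -5 74 [[269. 408.]]
slot 5 74 [[315. 408.]]
slot -5 94 [[268. 438.]]
slot 5 94 [[317. 438.]]
slot -5 122 [[266. 488.]]
slot 5 122 [[320. 488.]]
```

View pics/w2.png

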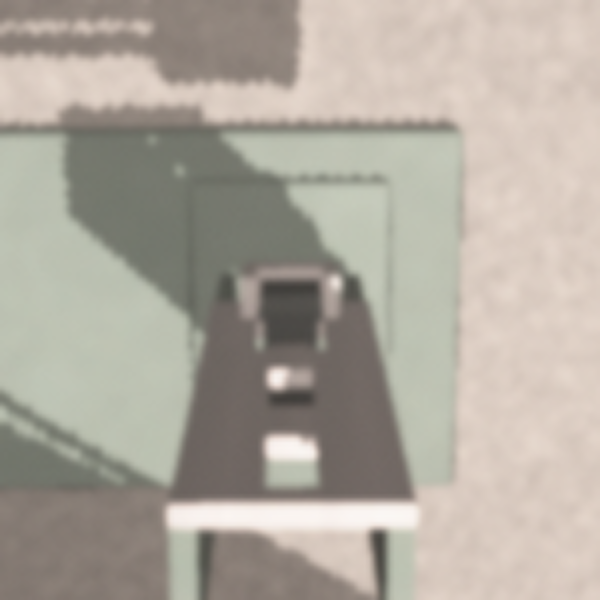

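The strip is clear in this view. Its top front edge is at row 502, columns 168 to 419. The upper slot spans rows 433 to 487 and columns 264 to 320, and the lower slot rows 366 to 404. I'll fit the seat pose from these, and the bracket pose from the earlier crop.

```bash
cat > fit.py <<'E'
from h import *
from scipy.optimize import least_squares as ls
s=np.load("w2.npy",allow_pickle=True).item()
def fr(a):
    X=np.array([np.cos(a),np.sin(a),0]);return X,np.array([-X[1],X[0],0])
# y,z(mm), col,row in crop (nan=unused)
n=np.nan
obs=np.array([[-22,130,168,502],[22,130,419,502],[-5,122,264,487],[5,122,320,487],[-5,94,266,433],[5,94,317,434],[-5,74,268,404],[5,74,314,404],[-5,46,n,366],[5,46,n,366]])
def res(p):
    X,Y=fr(p[3]);P=np.array([[p[0],p[1],.09+p[2]]])+obs[:,:1]/1e3*Y+obs[:,1:2]/1e3*[0,0,1]
    r=((proj(s,P)-[250,110])*4-obs[:,2:]).ravel();return r[~np.isnan(r)]
f=ls(res,[.4537,.0927,0,np.radians(156.9)]);print("seat",f.x[:3].round(4),np.degrees(f.x[3]),f.fun.round(1))
C=np.linalg.inv(f.jac.T@f.jac);print(np.sqrt(np.diag(C))*2)
# bracket, w1 crop offset(470,90) x4 ; x(rel. rear, mm),y,z
b=np.load("w1.npy",allow_pickle=True).item()
ob=np.array([[-130,-20,14,272,50],[-130,20,14,n,n],[0,-20,106,318,575],[-30,-20,106,385,485],[-30,20,106,257,415],[0,20,106,200,510]],float)
def fitb(ob):
    def rb(p):
        X,Y=fr(p[2]);P=np.array([[p[0],p[1],0]])+ob[:,:1]/1e3*X+ob[:,1:2]/1e3*Y+ob[:,2:3]/1e3*[0,0,1]
        r=((proj(b,P)-[470,90])*4-ob[:,3:]).ravel();return r[~np.isnan(r)]
    return ls(rb,[.479,-.15,np.radians(135)])
# which side is which: thumb right/near corner from +y or -y: try both
for sg in(1,-1):
    o=ob[2:].copy();o[:,1]*=sg;g=fitb(o);print("back",sg,g.x[:2].round(4),np.degrees(g.x[2]),g.fun.round(1))
    X,Y=fr(g.x[2]);B=np.r_[g.x[:2],0]
    print("grip",(B-.085*X).round(4));
    for q in([-130,20,14],[-130,-20,14],[-130,20,0],[-130,-20,0],[0,20,0],[0,-20,0],[-40,0,60],[-115,0,60],[10,0,100]): print(q,((proj(b,B+q[0]/1e3*X+q[1]/1e3*Y+[0,0,q[2]/1e3])-[470,90])*4).round())
E
python3 fit.py
```

```text
seat [0.4567 0.0916 0.007 ] 156.84363294967977 [-1.5  0.2 -0.2  0.3  0.6 -1.4  0.2 -1.4  0.6  1.5 -0.1  0.6 -0.2 -0.3
  0.9 -0.3  0.6  0.6]
[0.00067107 0.00030124 0.00199185 0.01118133]
back 1 [ 0.4958 -0.1796] -32.1203504951948 [  64.5 -118.1  -42.2   78.5  -59.   126.3   34.6  -76.4]
grip [ 0.4238 -0.1344  0.    ]
[-130, 20, 14] [[-36. 717.]]
[-130, -20, 14] [[ 76. 733.]]
[-130, 20, 0] [[-51. 699.]]
[-130, -20, 0] [[ 58. 715.]]
[0, 20, 0] [[ 54. 346.]]
[0, -20, 0] [[170. 365.]]
[-40, 0, 60] [[169. 529.]]
[-115, 0, 60] [[ 95. 752.]]
[10, 0, 100] [[308. 403.]]
back -1 [ 0.474  -0.1605] 130.37997667184553 [-1.   1.6  2.2 -4.2  5.1 -0.3 -6.5  3.2]
grip [ 0.5291 -0.2252  0.    ]
[-130, 20, 14] [[390. 111.]]
[-130, -20, 14] [[284.  50.]]
[-130, 20, 0] [[361. 108.]]
[-130, -20, 0] [[257.  49.]]
[0, 20, 0] [[123. 461.]]
[0, -20, 0] [[ 24. 410.]]
[-40, 0, 60] [[247. 373.]]
[-115, 0, 60] [[410. 136.]]
[10, 0, 100] [[221. 568.]]
```

```bash
cat >> fit.py <<'E'
print("----")
o=np.array([[0,20,106,318,575],[-30,20,106,385,485],[-30,-20,106,257,415],[0,-20,106,200,510],[-130,-20,14,274,50],[-130,20,14,385,111],[0,-20,0,35,412],[-115,0,60,400,131]],float)
g=fitb(o);X,Y=fr(g.x[2]);G=np.r_[g.x[:2],0]-.085*X;print("back",g.x[:2],np.degrees(g.x[2]),"grip",G,g.fun.round(1))
t=np.array([.4709,.0869]);psi=np.radians(-23.1);d=(G[:2]-t)
print("move in tool xy, shares",np.array([d@[np.cos(psi),np.sin(psi)],d@[np.sin(psi),-np.cos(psi)]])/.8,"turn deg",-(np.degrees(g.x[2])-180+23.1))
E
python3 fit.py|sed -n '/----/,$p'
```

```text
----
back [ 0.47338482 -0.16080753] 131.73154700627768 grip [ 0.52996433 -0.22424063  0.        ] [  1.9   1.7   3.   -5.3   3.7   1.7  -5.7   6.3   2.1  -1.9  -0.2  -4.9
 -10.3   0.5   3.6   2.2]
move in tool xy, shares [0.22050083 0.32877589] turn deg 25.16845299372232
```

Request:
send_rows([
  [[0.022,0.033,0],0],
  [[0.044,0.066,0],0],
  [[0.066,0.099,0],0],
  [[0.088,0.132,0],0],
  [[0.11,0.164,0],0],
])

```text
clock: 4.77
tool_pos: [0.5002, -0.07, 0.3636]
orientation: [180.0, 0.0, -23.1]
force: [1.9, 0.3, 0.6]
opening: 0.0876
gripper_force: 0.0
```

Request:
send_rows([
  [[0.022,0.033,0],0.06],
  [[0.044,0.066,0],0.12],
  [[0.066,0.099,0],0.18],
  [[0.088,0.132,0],0.24],
  [[0.1105,0.165,0],0.28],
])

```text
clock: 5.18
tool_pos: [0.5297, -0.2266, 0.3633]
orientation: [180.0, 0.0, -48.6]
force: [0.3, 0.8, 0.5]
opening: 0.0878
gripper_force: 0.0
```

Request:
send_rows([
  [[0,0,0.03],0],
  [[0,0,0.06],0],
  [[0,0,0.1],0],
  [[0,0,0.14],0],
  [[0,0,0.17],0],
])

```text
clock: 5.6
tool_pos: [0.5286, -0.2249, 0.2248]
orientation: [179.9, 0.1, -48.4]
force: [-0.8, 0.6, -0.4]
opening: 0.0877
gripper_force: 0.0
```

```bash
python3 - <<'E'
from h import *
s=ctrl.snapshot("wrist");save(s,"w3.png")
o=ctrl.get_obs();print(o["clock"],o["tool_pos"],o["orientation"],o["joint_pos"])
G=np.array([.52996,-.22424,0]);a=np.radians(131.73);X=np.array([np.cos(a),np.sin(a),0]);Y=np.array([-X[1],X[0],0])
for q in([-45,20,14],[-45,-20,14],[-30,5,20],[-30,-5,20],[-30,0,60]): print(q,proj(s,G+q[0]/1e3*X+q[1]/1e3*Y+[0,0,q[2]/1e3]).round())
E
```

```text
5.65 [ 0.52663982 -0.22420158  0.22026751] [179.70441521   0.45423092 -48.40718055] [ -3.54651969  14.53535511 -17.81660103  -0.13049781 -58.17858145
  45.20983225]
[-45, 20, 14] [[343. 136.]]
[-45, -20, 14] [[296. 136.]]
[-30, 5, 20] [[325. 155.]]
[-30, -5, 20] [[313. 155.]]
[-30, 0, 60] [[319. 164.]]
```

View pics/w3.png

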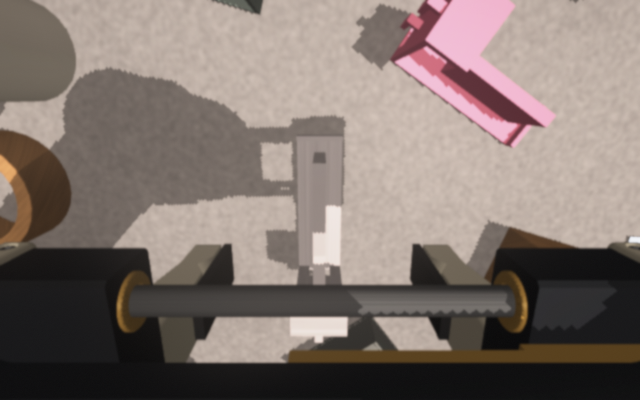

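The bracket is centred under the gripper, with its lip edge at row 136, columns 296 to 343, which matches the fit. I'll descend and grip.

Request:
send_rows([
  [[0,0,0.035],0],
  [[0,0,0.075],0],
  [[0,0,0.115],0],
  [[0,0,0.15],0],
  [[0,0,0.17],0],
])

```text
clock: 6.07
tool_pos: [0.5285, -0.2246, 0.0892]
orientation: [179.9, 0.2, -48.3]
force: [-0.7, 0.4, -0.2]
opening: 0.0879
gripper_force: 0.0
```

Request:
send_rows([
  [[0,0,0.003],0],
  [[0,0,0.003],0],
  [[0,0,0.003],0],
  [[0,0,0.003],0],
  [[0,0,0.003],0],
])

```text
clock: 6.48
tool_pos: [0.5304, -0.2244, 0.0911]
orientation: [-179.9, -0.1, -48.3]
force: [0.3, -0.2, 0.2]
opening: 0.0874
gripper_force: 0.0
```

Request:
send_rows([
  [[0,0,0.003],0],
  [[0,0,0.003],0],
  [[0,0,0.003],0],
  [[0,0,0.003],0],
  [[0,0,0.003],0],
], gripper=0)

```text
clock: 6.9
tool_pos: [0.5295, -0.2243, 0.0872]
orientation: [-180.0, -0.0, -48.3]
force: [0.1, -0.9, 0.2]
opening: 0.0598
gripper_force: 0.0
```

Request:
send_rows([
  [[0,0,0],0],
  [[0,0,0],0],
  [[0,0,0],0],
  [[0,0,0],0],
  [[0,0,0],0],
])

```text
clock: 7.32
tool_pos: [0.5294, -0.2243, 0.0871]
orientation: [180.0, 0.0, -48.3]
force: [0.2, 0.9, -1.0]
opening: 0.0266
gripper_force: 0.0
```

Request:
send_rows([
  [[0,0,0],0],
  [[0,0,0],0],
  [[0,0,0],0],
  [[0,0,0],0],
  [[0,0,0],0],
])

```text
clock: 7.73
tool_pos: [0.5296, -0.2242, 0.0871]
orientation: [-180.0, -0.0, -48.3]
force: [0.7, 0.5, -0.1]
opening: 0.0102
gripper_force: 30.0
```

Request:
send_rows([
  [[0,0,-0.03],0],
  [[0,0,-0.07],-0.07],
  [[0,0,-0.11],-0.14],
  [[0,0,-0.14],-0.21],
  [[0,0,-0.145],-0.279],
])

```text
clock: 8.15
tool_pos: [0.531, -0.2247, 0.2076]
orientation: [-179.9, -0.3, -22.8]
force: [1.0, 0.2, -4.3]
opening: 0.0094
gripper_force: 30.0
```

Request:
send_rows([
  [[-0.009,-0.03,0],0],
  [[-0.019,-0.065,0],0],
  [[-0.028,-0.1,0],0],
  [[-0.038,-0.135,0],0],
  [[-0.048,-0.165,0],0],
])

```text
clock: 8.57
tool_pos: [0.5455, -0.0863, 0.2024]
orientation: [180.0, 0.1, -23.2]
force: [0.1, 0.4, -3.7]
opening: 0.0102
gripper_force: 30.0
```

Request:
send_rows([
  [[-0.01,-0.04,0],0],
  [[-0.02,-0.08,0],0],
  [[-0.03,-0.12,0],0],
  [[-0.04,-0.15,0],0],
  [[-0.047,-0.162,0],0],
])

```text
clock: 8.98
tool_pos: [0.5625, 0.049, 0.2024]
orientation: [180.0, 0.0, -23.1]
force: [1.2, -0.7, -4.7]
opening: 0.0101
gripper_force: 30.0
```

Request:
send_rows([
  [[0,0,0],0],
  [[0,0,0],0],
  [[0,0,0],0],
  [[0,0,0],0],
  [[0,0,0],0],
])

```text
clock: 9.4
tool_pos: [0.5623, 0.0451, 0.203]
orientation: [180.0, 0.0, -23.2]
force: [-0.7, -0.2, -4.4]
opening: 0.0097
gripper_force: 30.0
```

```bash
python3 - <<'E'
from h import *
o=ctrl.get_obs();print(o["clock"],o["tool_pos"],o["orientation"],o["force"],o["moment"])
S=np.array([.4567,.0916]);a=np.radians(156.84);X=np.array([np.cos(a),np.sin(a)]);d=o["tool_pos"][:2]-S
print("x,y of grip in seat",d@X,d@[-X[1],X[0]])
t=ctrl.snapshot("top");sc=ctrl.snapshot("scene")
A=cv2.resize(t["color"][175:285,255:345,::-1],None,fx=4.5,fy=4.5,interpolation=cv2.INTER_CUBIC)
B=cv2.resize(sc["color"][155:265,330:420,::-1],None,fx=4.5,fy=4.5,interpolation=cv2.INTER_CUBIC)
cv2.imwrite("pics/pre.png",np.hstack([A[:495,:400],B[:495,:400]]))
E
```

```text
9.4 [0.56227788 0.04508985 0.20303912] [ 1.79987670e+02  1.23479775e-02 -2.32373292e+01] [-0.66529847 -0.24012491 -4.4258609 ] [-0.09759449 -0.07430559 -0.00132594]
x,y of grip in seat -0.11536181878466456 0.001238113293793102
```

View pics/pre.png

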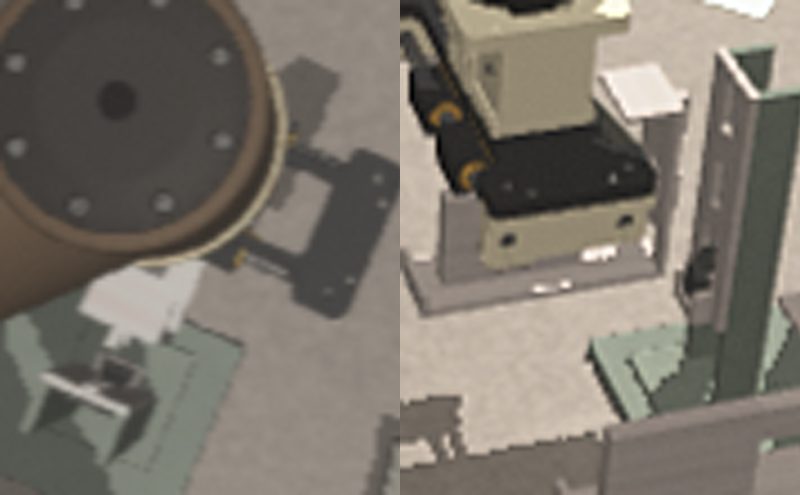

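Before insertion the bracket is level, with its rear face about 30 mm from the strip. I'll correct y and advance slowly.

Request:
send_rows([
  [[-0.004,-0.0015,0],0],
  [[-0.008,-0.0015,0],0],
  [[-0.012,-0.0015,0],0],
  [[-0.016,-0.0015,0],0],
  [[-0.019,-0.0015,0],0],
])

```text
clock: 9.92
tool_pos: [0.5485, 0.0534, 0.2032]
orientation: [-180.0, 0.0, -23.2]
force: [-0.1, 0.4, -3.9]
opening: 0.0096
gripper_force: 30.0
```

Request:
send_rows([
  [[-0.0015,0,0],0],
  [[-0.003,0,0],0],
  [[-0.0045,0,0],0],
  [[-0.006,0,0],0],
  [[-0.0075,0,0],0],
])

```text
clock: 10.33
tool_pos: [0.5434, 0.0556, 0.2031]
orientation: [180.0, -0.0, -23.2]
force: [0.1, -0.8, -4.5]
opening: 0.0101
gripper_force: 30.0
```

Request:
send_rows([
  [[0,0,0],0],
  [[0,0,0],0],
  [[0,0,0],0],
  [[0,0,0],0],
  [[0,0,0],0],
])

```text
clock: 10.75
tool_pos: [0.5435, 0.0555, 0.2031]
orientation: [180.0, 0.0, -23.2]
force: [-0.7, -0.4, -3.6]
opening: 0.0101
gripper_force: 30.0
```

```bash
cat > q.py <<'E'
from h import *
o=ctrl.get_obs()
S=np.array([.4567,.0916]);a=np.radians(156.84);X=np.array([np.cos(a),np.sin(a)]);d=o["tool_pos"][:2]-S;Y=np.array([-X[1],X[0]])
print(o["clock"],"xy in seat mm",(1e3*d@X).round(2),(1e3*d@Y).round(2),"z",o["tool_pos"][2].round(4),"F",(o["force"][:2]@X).round(1),(o["force"][:2]@Y).round(1),o["force"][2].round(1),"M",o["moment"].round(2),o["orientation"].round(2))
E
python3 q.py
```

```text
10.75 xy in seat mm -93.96 -0.98 z 0.2031 F 0.5 0.6 -3.6 M [-0.01 -0.13 -0.02] [180.     0.   -23.16]
```

Request:
send_rows([
  [[0,0.0012,0],0],
  [[-0.001,0.0012,0],0],
  [[-0.002,0.0012,0],0],
  [[-0.003,0.0012,0],0],
  [[-0.004,0.0012,0],0],
])

```text
clock: 11.17
tool_pos: [0.54, 0.056, 0.2031]
orientation: [-180.0, -0.0, -23.2]
force: [-0.6, 0.0, -3.8]
opening: 0.0099
gripper_force: 30.0
```

```bash
python3 q.py
```

```text
11.1667 xy in seat mm -90.61 -0.03 z 0.2031 F 0.6 0.2 -3.8 M [-0.05 -0.21 -0.06] [-180.     -0.    -23.16]
```

Request:
send_rows([
  [[-0.001,0,0],0],
  [[-0.002,0,0],0],
  [[-0.003,0,0],0],
  [[-0.004,0,0],0],
  [[-0.004,0,0],0],
])

```text
clock: 11.58
tool_pos: [0.537, 0.0572, 0.2031]
orientation: [180.0, 0.0, -23.2]
force: [-0.6, 0.0, -4.9]
opening: 0.0096
gripper_force: 30.0
```

```bash
python3 q.py
```

```text
11.5833 xy in seat mm -87.35 -0.0 z 0.2031 F 0.6 0.2 -4.9 M [-0.06 -0.11 -0.01] [180.     0.   -23.16]
```

Request:
send_rows([
  [[-0.0008,0,0],0],
  [[-0.0016,0,0],0],
  [[-0.0024,0,0],0],
  [[-0.0024,0,0],0],
  [[-0.0024,0,0],0],
])

```text
clock: 12.0
tool_pos: [0.5354, 0.058, 0.2031]
orientation: [-180.0, -0.0, -23.2]
force: [-1.3, -0.6, -4.0]
opening: 0.0097
gripper_force: 30.0
```

```bash
python3 q.py
```

```text
12.0 xy in seat mm -85.57 -0.05 z 0.2031 F 0.9 1.1 -4.0 M [-0.11 -0.13 -0.01] [-180.     -0.    -23.16]
```

Request:
send_rows([
  [[0,0,0.001],0],
  [[0,0,0.002],0],
  [[0,0,0.003],0],
  [[0,0,0.004],0],
  [[0,0,0.005],0],
])

```text
clock: 12.42
tool_pos: [0.5354, 0.0579, 0.199]
orientation: [180.0, 0.0, -23.2]
force: [-0.1, 0.7, -4.6]
opening: 0.0098
gripper_force: 30.0
```

```bash
python3 q.py
```

```text
12.4167 xy in seat mm -85.59 -0.0 z 0.199 F 0.4 -0.6 -4.6 M [-0.05 -0.16  0.04] [180.     0.   -23.16]
```

Request:
send_rows([
  [[0,0,0.001],0],
  [[0,0,0.002],0],
  [[0,0,0.003],0],
  [[0,0,0.004],0],
  [[0,0,0.004],0],
])

```text
clock: 12.83
tool_pos: [0.5356, 0.0581, 0.1963]
orientation: [-180.0, -0.0, -23.2]
force: [-1.3, 0.8, 4.0]
opening: 0.01
gripper_force: 30.0
```

```bash
python3 q.py
```

```text
12.8333 xy in seat mm -85.71 -0.19 z 0.1963 F 1.5 -0.2 4.0 M [0.42 1.09 0.05] [-1.7998e+02 -3.0000e-02 -2.3150e+01]
```

Contact with the catch is building while the hooks are engaged. I'll release, rise, close the fingers and move over the thumb plate.

Request:
send_rows([
  [[0,0,0],0],
  [[0,0,0],0],
  [[0,0,0],0],
  [[0,0,0],0],
  [[0,0,0],0],
], gripper=0.5)

```text
clock: 13.25
tool_pos: [0.5355, 0.0579, 0.1959]
orientation: [180.0, -0.0, -23.2]
force: [2.1, -0.8, -0.5]
opening: 0.0379
gripper_force: 1.2
```

Request:
send_rows([
  [[0,0,0],0],
  [[0,0,0],0],
  [[0,0,0],0],
  [[0,0,0],0],
  [[0,0,-0.01],0],
])

```text
clock: 13.67
tool_pos: [0.5345, 0.0577, 0.2027]
orientation: [179.9, 0.1, -23.2]
force: [1.0, -0.3, -2.1]
opening: 0.0437
gripper_force: 0.9
```

```bash
python3 q.py; python3 - <<'E'
from h import *
print(ctrl.get_obs()["opening"])
s=ctrl.snapshot("scene");save(s,"rel.png",(340,150,440,260),5)
E
```

```text
13.6667 xy in seat mm -84.83 0.53 z 0.2027 F -1.1 -0.2 -2.1 M [-0.23 -0.53 -0.02] [ 1.799e+02  1.300e-01 -2.318e+01]
0.043691047486419554
```

View pics/rel.png

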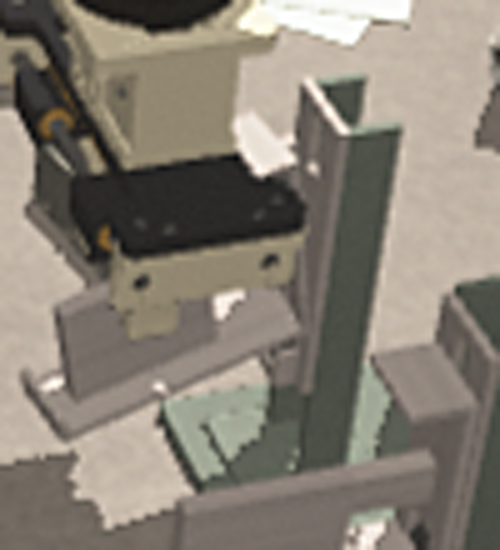

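The release let the bracket tip forward by about 10°, and its thumb plate (235,140) now leans on the gripper body, so the upper hook isn't held. The fingers still straddle the rib. I'll push the thumb plate back upright with the body and then regrip.

Request:
send_rows([
  [[0,0,0.004],0],
  [[0,0,0.008],0],
  [[-0.0015,0,0.008],0],
  [[-0.003,0,0.008],0],
  [[-0.0045,0,0.008],0],
])

```text
clock: 14.13
tool_pos: [0.536, 0.0604, 0.2001]
orientation: [-179.7, -0.4, -23.1]
force: [10.6, -2.5, 8.3]
opening: 0.0439
gripper_force: 5.4
```

```bash
python3 q.py
```

```text
14.1333 xy in seat mm -85.19 -2.47 z 0.2001 F -10.7 -1.9 8.3 M [-0.36 -3.62 -0.35] [-179.69   -0.44  -23.09]
```

The body is pressing on the bracket instead of righting it. I'll relieve the push and regrip the rib.

Request:
send_rows([
  [[0.003,0,-0.003],0],
  [[0.0045,0,-0.005],0],
  [[0.0045,0,-0.005],0],
  [[0.0045,0,-0.005],0],
  [[0.0045,0,-0.005],0],
])

```text
clock: 14.55
tool_pos: [0.5371, 0.0584, 0.2025]
orientation: [-179.9, -0.2, -23.1]
force: [6.4, -1.4, 1.6]
opening: 0.0436
gripper_force: 3.1
```

```bash
python3 q.py; python3 - <<'E'
from h import *
S=np.array([.4567,.0916,.097]);a=np.radians(156.84);X=np.array([np.cos(a),np.sin(a),0]);Y=np.array([-X[1],X[0],0])
print(ctrl.get_obs()["opening"],ctrl.get_obs()["gripper_force"])
for c in("scene","top","wrist"):
    s=ctrl.snapshot(c);np.save(f"r_{c}.npy",s,allow_pickle=True)
    for th,q in(("bracket_grip",(-85,0,40)),("bracket_thumb",(-16,0,106)),("bracket_hook",(10,0,100)),("bracket_back",(0,0,0))):
        print(c,th,"level@+12:",proj(s,S+X*q[0]/1e3+[0,0,(q[2]+12)/1e3]).round(),[(round(d["conf"],2),round(d["xy"][0]*640),round(d["xy"][1]*400)) for d in ctrl.boxes_of(s,th)[:4]])
# montage, one picture
sc=np.load("r_scene.npy",allow_pickle=True).item();w=np.load("r_wrist.npy",allow_pickle=True).item();t=np.load("r_top.npy",allow_pickle=True).item()
f=lambda im,k,c:cv2.resize(im["color"][c[1]:c[3],c[0]:c[2],::-1],None,fx=k,fy=k,interpolation=cv2.INTER_CUBIC)
A=f(sc,6,(345,155,411,255));B=f(w,2,(220,100,420,300))[:300,:400];C=f(t,4,(240,200,340,275))[:300,:400]
cv2.imwrite("pics/mont.png",np.hstack([A[:600,:396],np.vstack([B,C])]))
E
```

```text
14.55 xy in seat mm -86.96 -1.11 z 0.2025 F -6.5 -1.3 1.6 M [-0.21 -2.11 -0.16] [-179.86   -0.19  -23.14]
0.04361017277262187 3.0827015871182084
scene bracket_grip level@+12: [[364. 204.]] [(0.87, 373, 228), (0.56, 268, 158)]
scene bracket_thumb level@+12: [[396. 176.]] [(0.82, 376, 227), (0.56, 272, 157)]
scene bracket_hook level@+12: [[406. 176.]] [(0.83, 271, 157), (0.7, 371, 232), (0.31, 332, 145)]
scene bracket_back level@+12: [[397. 211.]] [(0.9, 271, 159), (0.62, 371, 230)]
top bracket_grip level@+12: [[293. 225.]] [(0.71, 466, 240), (0.7, 360, 289)]
top bracket_thumb level@+12: [[278. 254.]] [(0.94, 470, 237), (0.5, 282, 253)]
top bracket_hook level@+12: [[273. 265.]] [(0.68, 283, 254), (0.59, 465, 239)]
top bracket_back level@+12: [[280. 259.]] [(0.9, 468, 236), (0.58, 284, 253)]
wrist bracket_grip level@+12: [[324. 277.]] [(0.73, 301, 252)]
wrist bracket_thumb level@+12: [[325. 557.]] [(0.83, 297, 254)]
wrist bracket_hook level@+12: [[324. 584.]] [(0.94, 301, 254), (0.44, 578, 262)]
wrist bracket_back level@+12: [[324. 367.]] [(0.92, 297, 251)]
```

View pics/mont.png

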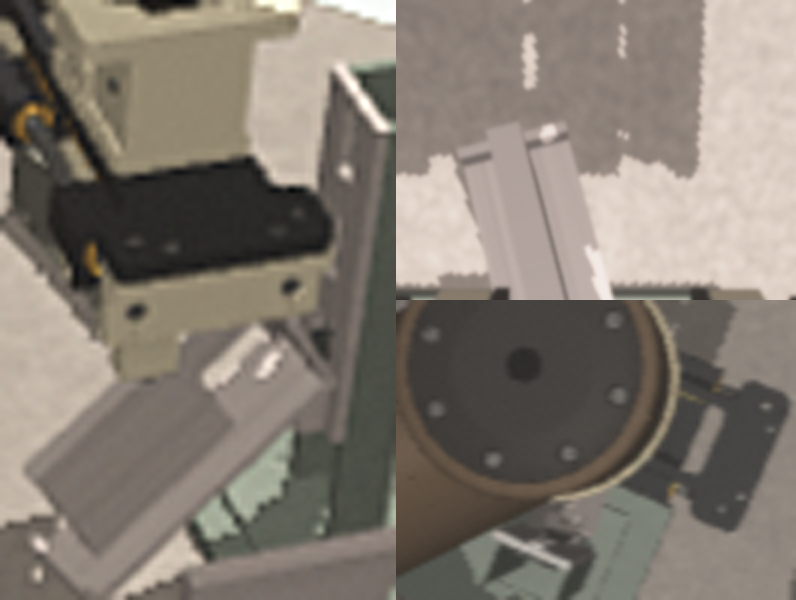

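The bracket has tipped to about 45° and yawed about 14°. Its ledge end is near the desk and its thumb plate is wedged between the fingers. Closing the fingers on the thumb plate's sides lets me carry it out and stand it flat on the desk again.

Request:
send_rows([
  [[0.001,0,0],0],
  [[0.001,0,0],0],
  [[0.001,0,0],0],
  [[0.001,0,0],0],
  [[0.001,0,0],0],
], gripper=0)

```text
clock: 15.72
tool_pos: [0.5388, 0.0579, 0.2033]
orientation: [-179.8, -0.3, -23.1]
force: [9.3, -4.1, 6.5]
opening: 0.016
gripper_force: 17.5
```

Request:
send_rows([
  [[0,0,0],0],
  [[0,0,0],0],
  [[0,0,0],0],
  [[0,0,0],0],
  [[0,0,0],0],
])

```text
clock: 16.13
tool_pos: [0.539, 0.0579, 0.2036]
orientation: [-179.8, -0.3, -23.1]
force: [8.3, -3.7, 6.9]
opening: 0.0004
gripper_force: 16.6
```

```bash
python3 q.py; python3 - <<'E'
from h import *
s=ctrl.snapshot("scene")
for d in ctrl.cut_out(s,"bracket_grip")[:2]:
    m=d["pixels"];print(d["conf"],m.sum(),cv2.minAreaRect(np.argwhere(m)[:,::-1].astype(np.float32)))
    if d["xy"][0]*640>330:
        c=max(cv2.findContours(m.astype(np.uint8),0,2)[0],key=cv2.contourArea);print(cv2.approxPolyDP(c,3,True)[:,0].tolist())
w=ctrl.snapshot("wrist")
for d in ctrl.cut_out(w,"bracket_grip")[:1]:
    m=d["pixels"];c=max(cv2.findContours(m.astype(np.uint8),0,2)[0],key=cv2.contourArea);print(d["conf"],cv2.approxPolyDP(c,3,True)[:,0].tolist())
E
```

```text
16.1333 xy in seat mm -88.9 -1.4 z 0.2036 F -9.1 0.1 6.9 M [-1.18 -2.82 -0.09] [-179.81   -0.34  -23.1 ]
0.89 1221 ((374.0000305175781, 230.0), (24.041629791259766, 59.396968841552734), 45.0)
[[395, 209], [376, 211], [354, 233], [356, 244], [351, 249], [362, 257], [400, 221]]
0.71 880 ((269.3248596191406, 154.5955047607422), (34.87639617919922, 40.063961029052734), 61.38954162597656)
0.86 [[231, 179], [257, 246], [314, 243], [283, 159]]
```

```bash
cat > pose.py <<'E'
from h import *
from scipy.optimize import least_squares as ls
from scipy.spatial.transform import Rotation as Ro
a0=np.radians(156.84);RS=Ro.from_euler("z",a0);S0=np.array([.4567,.0916,0])
def P(p,M): # p: pos of back point in seat xy & world z (mm), yaw,pitch,roll(rad) in seat frame
    return S0+RS.apply(Ro.from_euler("ZYX",p[3:]).apply(np.array(M,float)/1e3)+np.array(p[:3])/1e3)
def fit(ob,p0):
    f=ls(lambda p:np.concatenate([(proj(s,P(p,M))-uv).ravel() for s,M,uv in ob]),p0,loss="soft_l1",f_scale=2,x_scale=[10,10,10,.1,.1,.1])
    return f
E
python3 - <<'E'
from pose import *
sc=ctrl.snapshot("scene");w=ctrl.snapshot("wrist")
ob=[(sc,[[-130,-20,0],[0,-20,0],[-115,0,60],[-115,0,5]],np.array([[362,257],[400,221],[354,233],[356,244]])),
    (w,[[-130,-20,14],[-130,20,14]],np.array([[231,179],[283,159]]))]
for p0 in([-5,0,90,0,-.7,0],[-5,0,90,-.3,-.5,0],[-5,0,90,.3,-.5,0]):
    f=fit(ob,p0);print(f.cost.round(1),f.x[:3].round(1),np.degrees(f.x[3:]).round(1))
    print(f.fun.round(1)) if 0 else None
p=f.x
Rs=np.linalg.inv(RS.as_matrix())
for n,q in dict(thumbF=(-30,0,106),thumbB=(0,0,106),hook=(10,0,100),hook2=(10,0,52),grip=(-85,0,40),back=(0,0,0),ribtopR=(-40,0,60),ribtopF=(-115,0,60)).items():
    v=P(p,[q])[0];print(n,((Rs@(v-S0))*1e3).round(),proj(sc,v).round(),proj(w,v).round())
t=ctrl.get_obs()["tool_pos"];print("tcp seat",(Rs@(t-S0)*1e3).round(1))
c=[ctrl.cut_out(x,"bracket_grip")[0] for x in(sc,w)]
for x,d in zip((sc,w),c):
    cc=max(cv2.findContours(d["pixels"].astype(np.uint8),0,2)[0],key=cv2.contourArea);print(cv2.approxPolyDP(cc,2,True)[:,0].tolist())
E
```

```text
7.8 [-3.3  0.9 94.9] [ 21.2 -20.8   3.6]
7.8 [-3.3  0.9 94.9] [ 21.2 -20.8   3.6]
7.8 [-3.3  0.9 94.9] [ 21.2 -20.8   3.6]
thumbF [-62. -29. 183.] [[379. 198.]] [[251. 376.]]
thumbB [-36. -19. 194.] [[389. 190.]] [[276. 453.]]
hook [-25. -14. 192.] [[393. 188.]] [[289. 468.]]
hook2 [-11.  -5. 147.] [[396. 201.]] [[314. 404.]]
grip [-90. -35. 102.] [[366. 229.]] [[265. 234.]]
back [-3.  1. 95.] [[395. 216.]] [[325. 349.]]
ribtopR [-57. -24. 137.] [[379. 212.]] [[279. 317.]]
ribtopF [-122.  -49.  110.] [[355. 233.]] [[234. 183.]]
tcp seat [-88.9  -1.4 203.6]
[[253, 143], [255, 169], [263, 177], [295, 160], [289, 153], [287, 144], [265, 154], [262, 149], [268, 144], [259, 139]]
[[232, 178], [239, 190], [257, 246], [284, 247], [290, 242], [314, 243], [292, 177], [282, 160], [245, 171]]
```

The fit puts the bracket at pitch -21° and yaw +21°, rear edge at z = 95 mm against the upright, with the thumb plate's corner leaning on the closed fingers. I'll let it down under control by retreating slowly, until its ledge end rests on the desk.

Request:
send_rows([
  [[0.003,0,0],0],
  [[0.006,0,0],0],
  [[0.009,0,0],0],
  [[0.012,0,0],0],
  [[0.015,0,0],0],
])

```text
clock: 16.95
tool_pos: [0.5472, 0.0529, 0.2014]
orientation: [-180.0, 0.0, -23.2]
force: [1.9, -0.8, -1.7]
opening: 0.0004
gripper_force: 1.1
```

```bash
cat > look.py <<'E'
from pose import *
import sys
for n in("scene","wrist","top"):
    s=ctrl.snapshot(n)
    for d in ctrl.cut_out(s,"bracket_grip")[:3]:
        m=d["pixels"];c=max(cv2.findContours(m.astype(np.uint8),0,2)[0],key=cv2.contourArea);print(n,round(d["conf"],2),s["color"][m].mean(0).round(),cv2.approxPolyDP(c,2.5,True)[:,0].tolist())
E
python3 q.py;python3 look.py
```

```text
16.95 xy in seat mm -98.44 0.01 z 0.2014 F -2.1 -0.0 -1.7 M [-0.28 -0.67 -0.06] [-1.800e+02  1.000e-02 -2.317e+01]
scene 0.8 [137. 126. 119.] [[393, 207], [371, 212], [347, 227], [351, 247], [358, 248], [396, 223], [398, 218]]
scene 0.71 [180. 109. 119.] [[253, 143], [255, 171], [261, 177], [277, 172], [294, 160], [287, 144], [265, 152], [269, 146], [267, 142], [258, 140]]
wrist 0.84 [181. 168. 163.] [[373, 185], [347, 182], [330, 174], [321, 179], [322, 191], [311, 240], [321, 244], [321, 256], [324, 242], [353, 243], [357, 247], [366, 245]]
top 0.64 [158. 114. 126.] [[471, 212], [453, 220], [462, 268], [476, 267], [471, 230], [481, 226], [481, 217]]
top 0.61 [123. 115. 110.] [[295, 241], [280, 243], [271, 248], [271, 253], [285, 259]]
```

```bash
cat > fitnow.py <<'E'
from pose import *
def report(SC,W,p0s=([-5,0,90,0,-.4,0],[-5,0,90,-.3,-.3,0],[-5,0,90,.3,-.5,0])):
    sc=ctrl.snapshot("scene");w=ctrl.snapshot("wrist")
    ob=[(sc,[m for m,_ in SC],np.array([u for _,u in SC])),(w,[m for m,_ in W],np.array([u for _,u in W]))]
    f=min((fit(ob,p0) for p0 in p0s),key=lambda f:f.cost);p=f.x
    print(f.cost.round(1),p[:3].round(1),np.degrees(p[3:]).round(1),f.fun.round(1))
    Rs=np.linalg.inv(RS.as_matrix())
    for n,q in dict(thumbF=(-30,0,106),thumbB=(0,0,106),hook=(10,0,100),hook2=(10,0,52),grip=(-85,0,40),back=(0,0,0),ribtopR=(-40,0,60),ribtopF=(-115,0,60),end=(-130,0,0)).items():
        v=P(p,[q])[0];print(n,((Rs@(v-S0))*1e3).round(),proj(sc,v).round(),proj(w,v).round())
    return p,sc,w
E
python3 - <<'E'
from fitnow import *
SC=[([-130,-20,0],[358,248]),([0,-20,0],[397,222]),([-115,0,60],[347,227])]
W=[([-130,-20,14],[321,179]),([-130,20,14],[373,185])]
report(SC,W)
W=[([-130,-20,14],[321,179]),([-130,20,14],[373,185]),([-115,0,60],[330,174])]
report(SC,W)
E
```

```text
13.7 [ 1.9  6.  88.5] [ -7.5 -34.5   5.5] [-5.4  0.4  1.6  0.  -3.6  0.1  0.3  1.1 -0.4 -0.2]
thumbF [-83.   7. 158.] [[364. 198.]] [[337. 315.]]
thumbB [-59.   4. 175.] [[376. 192.]] [[331. 390.]]
hook [-47.   3. 176.] [[381. 191.]] [[328. 414.]]
hook2 [-20.   4. 137.] [[390. 202.]] [[328. 392.]]
grip [-90.  14.  73.] [[358. 225.]] [[343. 230.]]
back [ 2.  6. 88.] [[396. 216.]] [[330. 361.]]
ribtopR [-65.   9. 115.] [[370. 211.]] [[337. 298.]]
ribtopF [-126.   17.   73.] [[343. 227.]] [[348. 178.]]
end [-104.   20.   15.] [[351. 242.]] [[346. 189.]]
17.6 [-1.9 -2.1 98.2] [-12.9 -34.8  20.6] [-5.8 -1.7  2.   0.4 -3.5  1.6 -0.2  1.3 -0.4 -0.5  0.4  0.1]
thumbF [-89. -20. 163.] [[366. 205.]] [[274. 308.]]
thumbB [-65. -26. 180.] [[377. 199.]] [[257. 385.]]
hook [-54. -26. 181.] [[382. 198.]] [[257. 410.]]
hook2 [-25. -16. 144.] [[391. 205.]] [[292. 394.]]
grip [-94.   4.  80.] [[358. 226.]] [[329. 229.]]
back [-2. -2. 98.] [[396. 215.]] [[318. 367.]]
ribtopR [-70.  -8. 121.] [[371. 214.]] [[307. 296.]]
ribtopF [-130.    5.   79.] [[343. 229.]] [[330. 174.]]
end [-106.   22.   24.] [[350. 239.]] [[349. 190.]]
```

Request:
send_rows([
  [[0.003,0,0.004],0],
  [[0.006,0,0.008],0],
  [[0.01,0,0.012],0],
  [[0.014,0,0.016],0],
  [[0.018,0,0.016],0],
])

```text
clock: 17.87
tool_pos: [0.5601, 0.047, 0.1875]
orientation: [179.9, 0.1, -23.2]
force: [1.9, -0.6, -2.3]
opening: 0.0003
gripper_force: 1.1
```

Request:
send_rows([
  [[0.003,0,0],0],
  [[0.006,0,0],0],
  [[0.009,0,0],0],
  [[0.012,0,0],0],
  [[0.015,0,0],0],
])

```text
clock: 18.28
tool_pos: [0.5715, 0.0425, 0.1888]
orientation: [-180.0, 0.0, -23.2]
force: [-0.2, -0.9, 0.1]
opening: 0.0003
gripper_force: 0.0
```

```bash
python3 q.py;python3 look.py
```

```text
18.2833 xy in seat mm -124.87 0.02 z 0.1888 F -0.1 0.9 0.1 M [-0.01  0.02 -0.04] [-1.800e+02  1.000e-02 -2.316e+01]
scene 0.92 [181. 106. 118.] [[253, 144], [255, 170], [262, 177], [295, 160], [288, 152], [287, 144], [266, 154], [262, 149], [268, 143], [260, 139]]
scene 0.9 [137. 127. 119.] [[389, 205], [382, 204], [380, 212], [384, 216], [380, 220], [377, 215], [366, 217], [347, 236], [361, 255], [397, 221], [395, 211]]
wrist 0.76 [175. 161. 155.] [[349, 236], [337, 231], [337, 219], [327, 218], [323, 230], [305, 233], [304, 241], [345, 243]]
top 0.88 [146. 137. 131.] [[304, 230], [283, 229], [273, 253], [287, 259]]
top 0.81 [161. 116. 128.] [[471, 212], [454, 223], [463, 270], [476, 266], [471, 229], [482, 225], [481, 216]]
```

```bash
python3 - <<'E'
from fitnow import *
SC=[([-130,-20,0],[361,255]),([0,-20,0],[397,221])]
W=[([-130,-20,14],[305,233]),([-130,20,14],[348,236]),([-115,-5,60],[326,218]),([-115,5,60],[337,219])]
p,sc,w=report(SC,W)
print(proj(sc,P(p,[[-130,20,0],[-130,20,14],[-130,-20,14]])).round())
t=ctrl.snapshot("top")
print("top",proj(t,P(p,[[-130,20,14],[-130,-20,14],[-115,0,60],[0,20,106],[0,-20,106],[-30,20,106],[-30,-20,106],[0,20,0],[0,-20,0]])).round().tolist())
E
```

```text
10.1 [ -3.8  -3.6 101.5] [ -5.2 -53.3  -0.1] [ 2.2  1.   1.4 -0.7 -1.8 -0.8  2.7  0.3 -1.4 -0.3  1.6 -0.1]
thumbF [-106.    6.  141.] [[354. 206.]] [[334. 315.]]
thumbB [-88.   4. 165.] [[363. 197.]] [[332. 388.]]
hook [-78.   3. 169.] [[367. 195.]] [[330. 418.]]
hook2 [-39.  -0. 141.] [[383. 204.]] [[321. 428.]]
grip [-86.   4.  57.] [[361. 233.]] [[327. 269.]]
back [ -4.  -4. 102.] [[396. 215.]] [[316. 416.]]
ribtopR [-75.   3. 105.] [[366. 217.]] [[327. 325.]]
ribtopF [-120.    7.   45.] [[347. 238.]] [[332. 218.]]
end [-81.   3.  -3.] [[361. 250.]] [[326. 243.]]
[[359. 245.]
 [355. 243.]
 [359. 254.]]
top [[307.0, 229.0], [293.0, 221.0], [304.0, 215.0], [303.0, 229.0], [287.0, 220.0], [307.0, 222.0], [292.0, 214.0], [287.0, 261.0], [272.0, 253.0]]
```

The bracket now rests by itself, propped with its ledge end on the desk and its rear edge on the upright, pitch about -50°. I'll grasp the thumb plate across its 40 mm width, carry the bracket out and stand it up again.

Request:
send_rows([
  [[0,0,-0.04],0],
  [[0,0,-0.08],0],
  [[-0.01,0.002,-0.09],0.02],
  [[-0.02,0.004,-0.09],0.04],
  [[-0.035,0.006,-0.09],0.058],
], gripper=1)

```text
clock: 19.15
tool_pos: [0.5442, 0.0493, 0.2617]
orientation: [-179.9, -0.1, -28.5]
force: [-0.3, 0.0, 0.1]
opening: 0.0283
gripper_force: 0.0
```

Request:
send_rows([
  [[0,0,0],0],
  [[0,0,0],0],
  [[0,0,0],0],
  [[0,0,0],0],
  [[0,0,0],0],
])

```text
clock: 19.57
tool_pos: [0.5442, 0.0491, 0.2605]
orientation: [180.0, 0.0, -28.4]
force: [0.5, -0.1, 0.0]
opening: 0.0621
gripper_force: 0.0
```

Request:
send_rows([
  [[0,0,0],0],
  [[0,0,0],0],
  [[0,0,0],0],
  [[0,0,0],0],
  [[0,0,0],0],
])

```text
clock: 19.98
tool_pos: [0.5438, 0.0491, 0.2606]
orientation: [180.0, 0.0, -28.4]
force: [0.3, 0.9, 0.9]
opening: 0.0871
gripper_force: 0.0
```

```bash
python3 q.py;python3 look.py; python3 -c "
from h import *
print(ctrl.get_obs()['opening'])"
```

```text
19.9833 xy in seat mm -96.82 4.78 z 0.2606 F 0.1 -1.0 0.9 M [ 0.07 -0.03 -0.  ] [179.99   0.   -28.38]
scene 0.74 [176. 101. 113.] [[253, 144], [255, 170], [262, 177], [294, 161], [287, 145], [265, 154], [263, 149], [268, 143], [259, 140]]
scene 0.71 [136. 126. 118.] [[360, 193], [354, 200], [357, 211], [365, 205], [372, 208], [349, 232], [347, 239], [353, 241], [363, 255], [398, 219], [393, 208], [375, 198], [363, 203]]
wrist 0.92 [173. 160. 154.] [[316, 160], [316, 179], [302, 181], [302, 209], [291, 211], [287, 253], [292, 281], [351, 283], [356, 256], [353, 210], [343, 209], [341, 181], [327, 179], [326, 160]]
top 0.8 [161. 116. 128.] [[472, 212], [454, 220], [462, 268], [476, 267], [471, 231], [480, 228], [481, 215]]
top 0.62 [132. 124. 118.] [[297, 243], [277, 246], [272, 251], [286, 260]]
0.08758232833434529
```

Request:
send_rows([
  [[0,0,0.02],0],
  [[0,0,0.04],0],
  [[0,0,0.055],0],
  [[0,0,0.07],0],
  [[0,0,0.076],0],
])

```text
clock: 20.7
tool_pos: [0.5431, 0.0489, 0.1983]
orientation: [179.9, 0.1, -28.4]
force: [0.3, -0.4, -0.5]
opening: 0.0875
gripper_force: 0.0
```

Request:
send_rows([
  [[0,0,0],0],
  [[0,0,0],0],
  [[0,0,0],0],
  [[0,0,0],0],
  [[0,0,0],0],
], gripper=0)

```text
clock: 21.12
tool_pos: [0.5441, 0.0493, 0.2006]
orientation: [-179.9, -0.0, -28.4]
force: [-0.3, -0.8, 0.8]
opening: 0.0598
gripper_force: 0.0
```

Request:
send_rows([
  [[0,0,0],0],
  [[0,0,0],0],
  [[0,0,0],0],
  [[0,0,0],0],
  [[0,0,0],0],
])

```text
clock: 21.53
tool_pos: [0.544, 0.0492, 0.2001]
orientation: [-180.0, -0.0, -28.4]
force: [-0.5, 0.4, 0.7]
opening: 0.0393
gripper_force: 30.0
```

Request:
send_rows([
  [[0.005,0,-0.005],0],
  [[0.015,0,-0.015],0],
  [[0.03,0,-0.03],0],
  [[0.045,0,-0.045],0],
  [[0.06,0,-0.06],0],
])

```text
clock: 21.95
tool_pos: [0.5868, 0.0257, 0.2486]
orientation: [180.0, 0.0, -28.4]
force: [-0.1, 0.2, -4.4]
opening: 0.0393
gripper_force: 30.0
```

Request:
send_rows([
  [[0,0.03,0],0],
  [[0,0.07,0],0],
  [[-0.01,0.11,0],0],
  [[-0.02,0.15,0],0],
  [[-0.02,0.19,0],0],
])

```text
clock: 22.37
tool_pos: [0.4979, -0.1009, 0.2479]
orientation: [180.0, 0.1, -28.4]
force: [0.5, -0.3, -5.2]
opening: 0.0392
gripper_force: 30.0
```

Request:
send_rows([
  [[0,0,0],0],
  [[0,0,0],0],
  [[0,0,0],0],
  [[0,0,0],0],
  [[0,0,0],0],
])

```text
clock: 22.78
tool_pos: [0.5004, -0.0993, 0.2478]
orientation: [180.0, 0.0, -28.3]
force: [-0.1, 0.2, -3.9]
opening: 0.0392
gripper_force: 30.0
```

```bash
python3 q.py;python3 look.py
```

```text
22.7833 xy in seat mm -115.2 158.31 z 0.2478 F 0.2 -0.1 -3.9 M [-0.03 -0.13  0.02] [ 1.7999e+02  1.0000e-02 -2.8340e+01]
scene 0.71 [172.  98. 110.] [[253, 145], [254, 169], [262, 177], [295, 160], [287, 145], [268, 153], [263, 152], [267, 142], [259, 140]]
scene 0.57 [132. 122. 114.] [[357, 152], [346, 153], [344, 160], [322, 183], [336, 202], [370, 168]]
wrist 0.91 [177. 163. 157.] [[329, 172], [316, 174], [314, 194], [301, 194], [300, 249], [279, 252], [277, 283], [366, 282], [364, 251], [350, 248], [348, 194], [331, 193]]
wrist 0.86 [159. 100. 115.] [[547, 0], [602, 112], [615, 115], [639, 100], [639, 0]]
top 0.82 [159. 116. 127.] [[480, 215], [468, 213], [455, 220], [462, 269], [476, 266], [472, 231], [482, 226]]
```

Request:
send_rows([
  [[0.02,0.012,0],0],
  [[0.04,0.024,0],0],
  [[0.062,0.037,0.01],0],
  [[0.062,0.037,0.03],0],
  [[0.062,0.037,0.045],0],
])

```text
clock: 23.5
tool_pos: [0.5297, -0.1501, 0.2109]
orientation: [-180.0, 0.0, -28.5]
force: [-0.4, -0.1, -5.4]
opening: 0.0393
gripper_force: 30.0
```

Request:
send_rows([
  [[0,0,0.002],0],
  [[0,0,0.005],0],
  [[0,0,0.008],0],
  [[0,0,0.011],0],
  [[0,0,0.014],0],
])

```text
clock: 23.92
tool_pos: [0.5297, -0.1492, 0.2013]
orientation: [-180.0, -0.1, -28.3]
force: [0.8, -0.0, -3.9]
opening: 0.0393
gripper_force: 30.0
```

```bash
python3 q.py
```

```text
23.9167 xy in seat mm -161.79 192.71 z 0.2013 F -0.7 -0.3 -3.9 M [ 0.   -0.1   0.05] [-1.7997e+02 -7.0000e-02 -2.8350e+01]
```

Request:
send_rows([
  [[-0.006,0,0.004],0],
  [[-0.014,0,0.006],0],
  [[-0.024,0,0.008],0],
  [[-0.034,0,0.01],0],
  [[-0.044,0,0.013],0],
])

```text
clock: 24.33
tool_pos: [0.5026, -0.1332, 0.1964]
orientation: [-179.8, -0.7, -28.2]
force: [-5.3, 0.4, 32.5]
opening: 0.0395
gripper_force: 30.0
```

```bash
python3 q.py; python3 look.py
```

```text
24.3333 xy in seat mm -130.58 188.62 z 0.1964 F 5.0 1.7 32.5 M [ 0.22  1.39 -0.01] [-179.81   -0.68  -28.21]
scene 0.98 [175. 103. 114.] [[253, 144], [255, 171], [262, 177], [295, 160], [287, 144], [266, 153], [263, 150], [268, 142], [260, 139]]
scene 0.59 [142. 104.  65.] [[253, 243], [247, 253], [253, 276], [267, 270], [283, 276], [288, 271], [290, 250], [286, 243], [276, 238], [264, 238]]
wrist 0.58 [179. 165. 159.] [[330, 142], [318, 145], [316, 160], [303, 161], [300, 248], [278, 252], [278, 283], [365, 283], [367, 280], [366, 252], [357, 250], [353, 239], [351, 160], [334, 158]]
wrist 0.56 [175. 113. 130.] [[542, 0], [612, 140], [627, 143], [638, 137], [639, 0]]
top 0.98 [159. 114. 126.] [[472, 213], [455, 220], [462, 268], [476, 266], [471, 229], [481, 227], [480, 216]]
```

Request:
send_rows([
  [[-0.01,0,-0.003],0],
  [[-0.02,0,-0.001],0],
  [[-0.03,0,0.003],0],
  [[-0.04,0,0.007],0],
  [[-0.05,0,0.012],0],
])

```text
clock: 25.05
tool_pos: [0.4636, -0.1135, 0.1836]
orientation: [-179.9, -0.2, -28.3]
force: [-9.1, 3.7, 23.6]
opening: 0.0392
gripper_force: 30.0
```

```bash
python3 q.py
```

```text
25.05 xy in seat mm -87.03 185.83 z 0.1836 F 9.9 0.2 23.6 M [1.33 3.06 0.02] [-179.93   -0.21  -28.3 ]
```

Request:
send_rows([
  [[-0.01,0,0.006],0],
  [[-0.02,0,0.013],0],
  [[-0.03,0,0.02],0],
  [[-0.04,0,0.028],0],
  [[-0.05,0,0.037],0],
])

```text
clock: 25.47
tool_pos: [0.4413, -0.0939, 0.1605]
orientation: [-179.3, -1.5, -27.9]
force: [11.2, -8.7, 39.4]
opening: 0.039
gripper_force: 29.8
```

Request:
send_rows([
  [[0,0,0.002],0],
  [[0,0,0.004],0],
  [[0,0,0.004],0],
  [[0,0,0.004],0],
  [[0,0,0.004],0],
])

```text
clock: 25.88
tool_pos: [0.4391, -0.0937, 0.1558]
orientation: [-179.4, -1.2, -28.0]
force: [10.8, -4.2, 39.7]
opening: 0.0379
gripper_force: 29.8
```

```bash
python3 q.py; python3 look.py
```

```text
25.8833 xy in seat mm -56.66 177.27 z 0.1558 F -11.6 -0.4 39.7 M [-1.05 -3.53  0.22] [-179.36   -1.24  -27.99]
scene 0.83 [172.  97. 109.] [[253, 144], [255, 169], [263, 177], [295, 160], [286, 144], [268, 154], [262, 152], [267, 145], [259, 140]]
scene 0.59 [132. 122. 114.] [[360, 186], [346, 186], [348, 179], [343, 176], [319, 181], [314, 202], [358, 195]]
wrist 0.73 [205. 192. 187.] [[392, 66], [373, 65], [359, 58], [348, 58], [344, 62], [326, 61], [304, 253], [271, 253], [269, 282], [386, 282], [386, 268], [361, 263], [360, 246], [369, 242]]
wrist 0.63 [90. 84. 78.] [[441, 246], [440, 240], [422, 219], [375, 230], [371, 235], [371, 243], [395, 243], [402, 254], [407, 246]]
top 0.79 [137. 129. 123.] [[387, 238], [375, 231], [364, 249], [380, 251]]
top 0.55 [155. 111. 123.] [[471, 213], [454, 221], [462, 269], [476, 267], [471, 229], [481, 227], [480, 216]]
```

The bracket is almost level on the desk. I'll relieve the press, release, rise and measure.

Request:
send_rows([
  [[0.004,0,-0.003],0],
  [[0.004,0,-0.003],0],
  [[0.004,0,-0.003],0],
  [[0.004,0,-0.003],0],
  [[0.004,0,-0.003],0],
], gripper=1)

```text
clock: 26.6
tool_pos: [0.43, -0.0962, 0.1499]
orientation: [180.0, 0.1, -28.4]
force: [-0.1, -0.1, 0.7]
opening: 0.0662
gripper_force: 0.0
```

Request:
send_rows([
  [[0,0,0],0],
  [[0,0,0],0],
  [[0,0,0],0],
  [[0,0,-0.02],0],
  [[0,0,-0.05],0],
])

```text
clock: 27.02
tool_pos: [0.4292, -0.0964, 0.1888]
orientation: [179.8, 0.2, -28.4]
force: [0.4, -0.1, 0.2]
opening: 0.0873
gripper_force: 0.0
```

Request:
send_rows([
  [[0,0,-0.04],0],
  [[0,0,-0.08],0],
  [[0,0,-0.12],0],
  [[0,0,-0.15],0],
  [[-0.03,0,-0.18],0],
])

```text
clock: 27.43
tool_pos: [0.4116, -0.0852, 0.3357]
orientation: [180.0, -0.0, -28.4]
force: [1.4, 0.8, 0.5]
opening: 0.0878
gripper_force: 0.0
```

```bash
python3 q.py; python3 look.py
```

```text
27.4333 xy in seat mm -28.06 180.25 z 0.3357 F -0.9 -1.3 0.5 M [ 0.17 -0.13  0.01] [ 1.7997e+02 -5.0000e-02 -2.8420e+01]
scene 0.76 [169.  96. 107.] [[253, 143], [255, 170], [264, 178], [295, 161], [288, 152], [287, 144], [264, 154], [262, 149], [269, 144], [261, 139]]
scene 0.71 [133. 123. 115.] [[347, 159], [339, 162], [341, 171], [350, 169], [350, 176], [314, 188], [317, 208], [361, 193], [358, 177], [352, 171], [353, 164]]
wrist 0.89 [202. 137. 157.] [[517, 0], [533, 31], [550, 24], [573, 5], [566, 0]]
wrist 0.56 [186. 174. 168.] [[331, 41], [323, 42], [321, 51], [314, 51], [310, 111], [290, 110], [287, 148], [304, 168], [316, 174], [323, 170], [340, 171], [350, 53], [335, 51]]
top 0.89 [132. 124. 118.] [[379, 232], [372, 232], [352, 262], [363, 268], [369, 267], [385, 240]]
top 0.79 [156. 112. 124.] [[471, 213], [454, 220], [460, 262], [464, 269], [476, 267], [471, 230], [482, 225], [480, 216]]
```

```bash
python3 - <<'E'
from fitnow import *
SC=[([-130,-20,0],[317,208]),([0,-20,0],[361,193])]
W=[([-130,-20,14],[314,51]),([-130,20,14],[350,53]),([-115,0,60],[327,42]),([-30,-20,106],[290,110]),([0,-20,106],[287,148])]
p,sc,w=report(SC,W,([-30,170,0,-.1,0,0],))
G=P(p,[[-85,0,40]])[0];print("grip",G,"yaw world",156.84+np.degrees(p[3]))
print(proj(sc,P(p,[[0,20,106],[0,-20,106],[-30,-20,106],[-30,20,106]])).round().tolist(),proj(w,P(p,[[0,20,106],[-30,20,106],[0,-20,0],[0,20,0]])).round().tolist())
t=np.array([.411,-.085]);psi=np.radians(-28.42);d=G[:2]-t
print(np.array([d@[np.cos(psi),np.sin(psi)],d@[np.sin(psi),-np.cos(psi)]])/.8)
E
```

```text
2.2 [-24.6 182.6  50. ] [-10.3 -21.5   7. ] [ 0.3  0.6  1.3 -0.2 -0.6  0.2  0.3 -0.5  0.6 -0.3  0.1  0.7 -0.3 -0.6]
thumbF [-92. 182. 137.] [[338. 165.]] [[315. 112.]]
thumbB [-65. 177. 148.] [[349. 161.]] [[312. 149.]]
hook [-54. 175. 146.] [[353. 161.]] [[312. 163.]]
hook2 [-35. 178. 102.] [[359. 174.]] [[317. 174.]]
grip [-118.  195.   56.] [[327. 189.]] [[327.  82.]]
back [-25. 183.  50.] [[361. 188.]] [[323. 173.]]
ribtopR [-84. 186.  91.] [[340. 178.]] [[321. 119.]]
ribtopF [-153.  199.   63.] [[314. 187.]] [[328.  42.]]
end [-144.  204.    2.] [[316. 203.]] [[333.  58.]]
grip [ 0.48832762 -0.1335797   0.05575578] yaw world 146.52198053218132
[[348.0, 156.0], [350.0, 166.0], [339.0, 170.0], [337.0, 160.0]] [[337.0, 150.0], [340.0, 113.0], [305.0, 172.0], [341.0, 174.0]]
[0.1139111  0.00740296]
```

The fit shows the bracket at pitch -21° with its rear edge 50 mm up, resting on the clip bin's rim. I'll check the bin and move over the thumb plate to regrip.

Request:
send_rows([
  [[0.02,-0.002,0],0.02],
  [[0.04,-0.004,0],0.04],
  [[0.062,-0.006,0],0.057],
  [[0.062,-0.006,0],0.057],
  [[0.062,-0.006,0],0.057],
])

```text
clock: 28.25
tool_pos: [0.4559, -0.1045, 0.3328]
orientation: [179.9, 0.1, -33.6]
force: [-0.4, -0.1, 0.1]
opening: 0.0877
gripper_force: 0.0
```

```bash
python3 q.py; python3 look.py | grep wrist; python3 - <<'E'
from h import *
for n in("scene","top"):
    s=ctrl.snapshot(n);print(n,[(round(d["conf"],2),round(d["xy"][0]*640,1),round(d["xy"][1]*400,1)) for d in ctrl.boxes_of(s,"clipbin")[:3]])
    for d in ctrl.cut_out(s,"clipbin")[:2]:
        m=d["pixels"];print(d["conf"],m.sum(),cv2.minAreaRect(np.argwhere(m)[:,::-1].astype(np.float32)))
o=ctrl.get_obs()["tool_pos"];print(o, onz(s,358,289,.045))
E
```

```text
28.25 xy in seat mm -76.36 180.6 z 0.3328 F 0.3 0.3 0.1 M [0.01 0.03 0.06] [ 1.7987e+02  1.4000e-01 -3.3560e+01]
wrist 0.9 [188. 175. 170.] [[319, 93], [310, 97], [311, 169], [291, 173], [291, 206], [311, 211], [314, 219], [327, 220], [328, 212], [345, 210], [346, 97]]
wrist 0.65 [167. 108. 124.] [[487, 0], [526, 56], [533, 54], [572, 19], [562, 0]]
scene [(0.68, 370.3, 190.1)]
0.68 796 ((367.5, 192.00001525878906), (37.03828430175781, 30.145511627197266), 48.36646270751953)
top []
[ 0.45548008 -0.10406746  0.33446277] [ 0.38237762 -0.09573134  0.045     ]
```

Request:
send_rows([
  [[0,0,0.04],0],
  [[0,0,0.08],0],
  [[0,0,0.12],0],
  [[0,0,0.16],0],
  [[0,0,0.178],0],
])

```text
clock: 29.27
tool_pos: [0.4536, -0.1042, 0.1884]
orientation: [179.9, 0.2, -33.5]
force: [-0.8, -0.0, -0.7]
opening: 0.0877
gripper_force: 0.0
```

Request:
send_rows([
  [[0,0,0],0],
  [[0,0,0],0],
  [[0,0,0],0],
  [[0,0,0],0],
  [[0,0,0],0],
], gripper=0)

```text
clock: 29.68
tool_pos: [0.4563, -0.104, 0.1933]
orientation: [-179.9, -0.1, -33.5]
force: [-0.2, -0.2, 0.6]
opening: 0.0598
gripper_force: 0.0
```

Request:
send_rows([
  [[0,0,0],0],
  [[0,0,0],0],
  [[0,0,0],0],
  [[0,0,0],0],
  [[0,0,0],0],
])

```text
clock: 30.1
tool_pos: [0.4559, -0.104, 0.1923]
orientation: [-180.0, -0.0, -33.5]
force: [-0.1, 1.1, 2.9]
opening: 0.039
gripper_force: 29.8
```

Request:
send_rows([
  [[0.01,0,-0.03],0],
  [[0.04,0,-0.04],0],
  [[0.08,0,-0.04],0],
  [[0.12,0.002,-0.04],0],
  [[0.155,0.004,-0.04],0],
])

```text
clock: 30.52
tool_pos: [0.558, -0.1761, 0.2231]
orientation: [180.0, 0.1, -33.5]
force: [0.7, 0.7, -2.8]
opening: 0.0389
gripper_force: 29.8
```

Request:
send_rows([
  [[0,0,0],0],
  [[0,0,0],0],
  [[0,0,0],0],
  [[0,0,0],0],
  [[0,0,0],0],
])

```text
clock: 30.93
tool_pos: [0.5564, -0.1748, 0.2238]
orientation: [180.0, 0.0, -33.5]
force: [-0.5, 0.2, -4.1]
opening: 0.0389
gripper_force: 29.9
```

```bash
python3 q.py; python3 look.py
```

```text
30.9333 xy in seat mm -196.48 205.7 z 0.2238 F 0.5 0.0 -4.1 M [ 0.1  -0.03  0.01] [ 1.7999e+02  3.0000e-02 -3.3490e+01]
scene 0.85 [134. 123. 115.] [[305, 157], [300, 167], [281, 172], [269, 180], [272, 201], [316, 186], [314, 169]]
scene 0.6 [174. 100. 112.] [[253, 143], [255, 170], [262, 177], [292, 163], [289, 156], [280, 154], [280, 147], [264, 154], [262, 149], [268, 143], [261, 139]]
wrist 0.94 [186. 127. 145.] [[636, 15], [569, 30], [548, 39], [524, 42], [488, 77], [549, 167], [569, 190], [578, 191], [600, 174], [627, 180], [638, 172], [598, 109], [639, 77], [639, 17]]
wrist 0.68 [193. 179. 174.] [[359, 98], [339, 100], [336, 94], [327, 93], [322, 94], [319, 100], [307, 101], [307, 228], [304, 232], [279, 232], [280, 283], [365, 283], [366, 234], [360, 231]]
top 0.74 [163. 118. 130.] [[479, 216], [471, 215], [456, 231], [462, 268], [476, 267], [471, 230], [481, 225]]
```

Request:
send_rows([
  [[0,0,0.012],0],
  [[0,0,0.024],0],
  [[0,0,0.034],0],
  [[0,0,0.042],0],
  [[0,0,0.045],0],
])

```text
clock: 31.65
tool_pos: [0.5555, -0.1753, 0.1896]
orientation: [179.8, 0.1, -33.5]
force: [-18.7, 9.8, 38.6]
opening: 0.039
gripper_force: 30.0
```

Request:
send_rows([
  [[-0.007,0,0.005],0],
  [[-0.014,0,0.009],0],
  [[-0.021,0,0.014],0],
  [[-0.028,0,0.018],0],
  [[-0.035,0,0.022],0],
])

```text
clock: 32.07
tool_pos: [0.5338, -0.1597, 0.1703]
orientation: [-180.0, -0.1, -33.5]
force: [0.9, -1.4, -2.9]
opening: 0.0388
gripper_force: 30.0
```

```bash
python3 q.py
```

```text
32.0667 xy in seat mm -169.78 200.74 z 0.1703 F -1.4 0.9 -2.9 M [-0.43 -0.46 -0.02] [-1.7998e+02 -6.0000e-02 -3.3500e+01]
```

Request:
send_rows([
  [[-0.004,0,0.005],0],
  [[-0.008,0,0.01],0],
  [[-0.012,0,0.014],0],
  [[-0.015,0,0.018],0],
  [[-0.017,0,0.021],0],
])

```text
clock: 32.48
tool_pos: [0.5235, -0.1527, 0.1555]
orientation: [180.0, -0.2, -33.4]
force: [-9.3, 2.5, 36.7]
opening: 0.039
gripper_force: 30.0
```

```bash
python3 q.py; python3 look.py
```

```text
32.4833 xy in seat mm -157.48 198.39 z 0.1555 F 9.5 1.3 36.7 M [0.88 3.26 0.09] [ 1.7997e+02 -1.6000e-01 -3.3410e+01]
scene 0.9 [139. 129. 120.] [[269, 197], [271, 210], [318, 209], [321, 190], [317, 187], [276, 187], [275, 197]]
scene 0.68 [176. 102. 114.] [[252, 145], [255, 170], [262, 177], [295, 160], [288, 153], [287, 145], [267, 153], [263, 150], [268, 142], [259, 139]]
wrist 0.78 [200. 134. 153.] [[550, 0], [545, 5], [639, 155], [639, 10], [633, 0]]
wrist 0.68 [195. 183. 178.] [[368, 32], [304, 35], [309, 224], [300, 243], [279, 242], [276, 246], [280, 283], [365, 282], [367, 245], [362, 244]]
top 0.94 [160. 115. 127.] [[471, 213], [454, 220], [463, 268], [476, 267], [471, 230], [480, 227], [482, 222], [480, 216]]
top 0.35 [138. 132. 126.] [[239, 182], [234, 184], [218, 221], [210, 218], [198, 232], [196, 242], [208, 242], [214, 250], [234, 253], [243, 233], [236, 223], [250, 191], [248, 186]]
```

Request:
send_rows([
  [[0,0,-0.002],0],
  [[0,0,-0.002],0],
  [[0,0,-0.002],0],
  [[0,0,-0.002],0],
  [[0,0,-0.002],0],
], gripper=1)

```text
clock: 33.2
tool_pos: [0.5225, -0.1523, 0.1546]
orientation: [180.0, 0.0, -33.5]
force: [0.5, -0.1, 0.2]
opening: 0.0668
gripper_force: 0.0
```

Request:
send_rows([
  [[0,0,0],0],
  [[0,0,-0.01],0],
  [[0,0,-0.05],0],
  [[0,0,-0.09],0],
  [[0,0,-0.13],0],
])

```text
clock: 33.62
tool_pos: [0.5222, -0.1523, 0.2607]
orientation: [180.0, 0.0, -33.5]
force: [0.2, -0.0, 0.0]
opening: 0.0878
gripper_force: 0.0
```

```bash
python3 q.py; python3 look.py
```

```text
33.6167 xy in seat mm -156.15 198.5 z 0.2607 F -0.2 -0.0 0.0 M [ 0.04 -0.2  -0.  ] [ 1.7996e+02  4.0000e-02 -3.3500e+01]
scene 0.9 [172.  97. 109.] [[253, 143], [255, 170], [262, 177], [295, 160], [288, 153], [287, 144], [264, 154], [262, 149], [269, 144], [261, 139]]
scene 0.76 [135. 124. 117.] [[320, 189], [317, 184], [306, 188], [278, 187], [270, 203], [273, 209], [316, 208]]
wrist 0.83 [175. 114. 131.] [[500, 9], [504, 13], [476, 40], [545, 139], [557, 145], [583, 125], [599, 126], [606, 121], [606, 112], [565, 48], [615, 8], [619, 1], [510, 0]]
wrist 0.64 [189. 178. 173.] [[355, 58], [314, 60], [316, 151], [311, 222], [313, 226], [331, 227], [335, 236], [341, 234], [343, 226], [364, 224], [365, 189], [356, 187], [353, 177]]
top 0.86 [159. 115. 127.] [[471, 212], [464, 214], [463, 233], [458, 244], [461, 269], [477, 267], [471, 229], [481, 227], [480, 215], [474, 216]]
```

```bash
python3 - <<'E'
from fitnow import *
SC=[([-130,-20,0],[273,209]),([0,-20,0],[316,208])]
W=[([-130,-20,14],[314,60]),([-130,20,14],[355,58]),([-30,20,106],[365,188]),([0,20,106],[364,224]),([0,-20,106],[312,225])]
p,sc,w=report(SC,W,([-140,200,0,-.2,0,0],))
# flat 3-dof
f=ls(lambda q:np.concatenate([(proj(s,P([q[0],q[1],0,q[2],0,0],[m for m,_ in L]))-np.array([u for _,u in L])).ravel() for s,L in((sc,SC),(w,W))]),[-140,200,-.2],loss="soft_l1",x_scale=[10,10,.1])
q=[f.x[0],f.x[1],0,f.x[2],0,0];print("flat",f.cost,f.x,f.fun.round(1))
G=P(q,[[-85,0,40]])[0];print("grip",G,156.84+np.degrees(f.x[2]))
t=ctrl.get_obs();psi=np.radians(t["orientation"][2]);d=G[:2]-t["tool_pos"][:2]
print(np.array([d@[np.cos(psi),np.sin(psi)],d@[np.sin(psi),-np.cos(psi)]])/.8)
E
```

```text
13.6 [-134.3  211.2   -6.8] [-8.9 -1.7  1.9] [-0.6  3.7  3.8  0.7 -0.8 -0.7  1.8 -0.1 -0.3 -1.6  0.5  1.1 -0.2  0.8]
thumbF [-168.  213.   98.] [[307. 174.]] [[337. 187.]]
thumbB [-138.  208.   99.] [[318. 174.]] [[338. 225.]]
hook [-128.  207.   93.] [[322. 175.]] [[338. 235.]]
hook2 [-126.  208.   45.] [[322. 189.]] [[338. 217.]]
grip [-220.  223.   31.] [[288. 195.]] [[336. 110.]]
back [-134.  211.   -7.] [[319. 204.]] [[337. 193.]]
ribtopR [-176.  216.   52.] [[304. 188.]] [[337. 164.]]
ribtopF [-250.  227.   50.] [[276. 191.]] [[335.  71.]]
end [-263.  231.  -11.] [[272. 208.]] [[335.  61.]]
flat 22.200586737234467 [-1.38990271e+02  2.07520139e+02 -1.77167582e-01] [-2.5  1.   2.3 -0.3 -2.4 -7.   1.8 -5.1  0.7  0.1  0.4  3.4 -1.6  2.6]
grip [ 0.57390607 -0.20054153  0.04      ] 146.68904526579178
[0.08750564 0.01445377]
```

Request:
send_rows([
  [[0.03,0.005,-0.01],0],
  [[0.06,0.01,-0.01],0],
  [[0.085,0.0145,-0.01],0],
  [[0.085,0.0145,-0.01],0],
  [[0.085,0.0145,-0.01],0],
])

```text
clock: 34.43
tool_pos: [0.5727, -0.2, 0.2653]
orientation: [179.9, 0.2, -33.6]
force: [-1.0, 1.0, -0.1]
opening: 0.0873
gripper_force: 0.0
```

```bash
python3 - <<'E'
from pose import *
w=ctrl.snapshot("wrist")
for d in ctrl.cut_out(w,"bracket_grip")[:2]:
    m=d["pixels"];c=max(cv2.findContours(m.astype(np.uint8),0,2)[0],key=cv2.contourArea);print(round(d["conf"],2),w["color"][m].mean(0).round(),cv2.approxPolyDP(c,2,True)[:,0].tolist())
o=ctrl.get_obs();print(o["clock"],o["tool_pos"],o["orientation"])
for q in([-224,221,-.177],[-219,223,-.16]):
    p0=[q[0]+85*np.cos(q[2]),q[1]+85*np.sin(q[2]),0,q[2],0,0]
    print(proj(w,P(p0,[[-130,-20,14],[-130,20,14],[-115,-5,60],[-115,5,60],[-30,-20,106],[-30,20,106],[-130,-20,0],[-130,20,0]])).round(1).tolist())
E
```

```text
0.88 [184. 126. 142.] [[555, 73], [488, 79], [475, 84], [472, 91], [453, 107], [488, 158], [522, 202], [529, 206], [548, 193], [567, 197], [574, 192], [548, 152], [536, 139], [577, 107]]
0.81 [184. 172. 167.] [[300, 128], [298, 132], [303, 242], [300, 264], [294, 267], [295, 282], [344, 283], [344, 267], [338, 259], [339, 129]]
34.5333 [ 0.57210137 -0.19930033  0.26603929] [ 1.79947093e+02  1.10783496e-01 -3.35279155e+01]
[[298.1, 129.9], [339.8, 129.7], [312.8, 152.7], [324.6, 152.7], [293.8, 269.0], [344.4, 268.8], [298.9, 128.7], [339.0, 128.5]]
[[300.3, 135.1], [341.9, 134.2], [315.6, 158.2], [327.4, 157.9], [298.7, 274.6], [349.1, 273.5], [301.1, 133.7], [341.1, 132.8]]
```

Request:
send_rows([
  [[0.001,0,0.045],0],
  [[0.001,0,0.09],0],
  [[0.001,0,0.135],0],
  [[0.001,0,0.18],0],
  [[0.001,0,0.218],0],
], gripper=0.35)

```text
clock: 34.95
tool_pos: [0.5721, -0.1992, 0.0908]
orientation: [180.0, 0.1, -33.5]
force: [0.5, 0.0, -0.3]
opening: 0.0598
gripper_force: 0.0
```

Request:
send_rows([
  [[0,0,0.003],0],
  [[0,0,0.005],0],
  [[0,0,0.005],0],
  [[0,0,0.005],0],
  [[0,0,0.005],0],
], gripper=0)

```text
clock: 35.37
tool_pos: [0.5747, -0.1999, 0.091]
orientation: [-179.9, -0.2, -33.5]
force: [-0.8, 0.7, -0.0]
opening: 0.0268
gripper_force: 0.0
```

Request:
send_rows([
  [[0,0,0],0],
  [[0,0,0],0],
  [[0,0,0],0],
  [[0,0,0],0],
  [[0,0,0],0],
])

```text
clock: 35.78
tool_pos: [0.5741, -0.1999, 0.0898]
orientation: [-180.0, -0.1, -33.5]
force: [-1.5, 2.1, 6.9]
opening: 0.0097
gripper_force: 30.0
```

```bash
python3 q.py; python3 -c "
from h import *
print(ctrl.get_obs()['opening'],ctrl.get_obs()['gripper_force'],ctrl.get_obs()['tool_pos'])"
```

```text
35.7833 xy in seat mm -222.59 221.8 z 0.0898 F 2.2 -1.3 6.9 M [ 0.72  0.24 -0.04] [-1.7995e+02 -9.0000e-02 -3.3490e+01]
0.009747353131458828 29.998372793197632 [ 0.57411927 -0.19987225  0.08982497]
```

Gripped level, but a rib grip can't press near the upright. I'll regrip at the thumb plate, right beside the back plate, so the bracket can be hooked and pressed home in one hold.

Request:
send_rows([
  [[0,0,0],0],
  [[0,0,0],0],
  [[0,0,-0.03],0],
  [[0,0,-0.075],0],
  [[0,0,-0.12],0],
], gripper=0.8)

```text
clock: 36.2
tool_pos: [0.5724, -0.2, 0.1845]
orientation: [179.9, 0.2, -33.5]
force: [2.2, 0.1, -0.8]
opening: 0.0377
gripper_force: 0.0
```

Request:
send_rows([
  [[-0.04,0,-0.005],0],
  [[-0.0894,0,-0.005],0],
  [[-0.0894,0,-0.005],0],
  [[-0.0894,0,0.02],0],
  [[-0.0894,0,0.043],0],
])

```text
clock: 36.62
tool_pos: [0.5139, -0.1601, 0.1512]
orientation: [-179.9, -0.2, -33.5]
force: [-0.2, -0.3, -0.4]
opening: 0.0682
gripper_force: 0.0
```

```bash
python3 q.py; python3 - <<'E'
from pose import *
w=ctrl.snapshot("wrist")
for d in ctrl.cut_out(w,"bracket_grip")[:2]:
    m=d["pixels"];c=max(cv2.findContours(m.astype(np.uint8),0,2)[0],key=cv2.contourArea);print(round(d["conf"],2),w["color"][m].mean(0).round(),cv2.approxPolyDP(c,2,True)[:,0].tolist())
o=ctrl.get_obs();t=o["tool_pos"];psi=np.radians(o["orientation"][2])
f=-np.array([np.cos(psi),np.sin(psi),0]);Y=np.array([-f[1],f[0],0]);print(o["opening"])
# bracket level, tcp at bracket x=-12.5: predict
B=np.array([t[0],t[1],0])+.0125*f
for q in([-130,-20,14],[-130,20,14],[-115,-5,60],[-115,5,60],[-30,-20,106]): print(q,proj(w,B+q[0]/1e3*f+q[1]/1e3*Y+[0,0,q[2]/1e3]).round(1))
E
```

```text
36.6167 xy in seat mm -151.6 208.92 z 0.1512 F 0.0 0.3 -0.4 M [ 0.   -0.01  0.04] [-1.7989e+02 -1.5000e-01 -3.3470e+01]
0.86 [180. 115. 133.] [[535, 0], [624, 142], [633, 153], [639, 154], [639, 0]]
0.7 [199. 188. 183.] [[291, 24], [289, 33], [294, 222], [288, 236], [278, 236], [274, 240], [276, 281], [365, 284], [369, 243], [366, 238], [354, 238], [351, 235], [349, 221], [355, 26]]
0.06956936911759717
[-130, -20, 14] [[290.9  30.8]]
[-130, 20, 14] [[358.1  30.9]]
[-115, -5, 60] [[314.6  47.1]]
[-115, 5, 60] [[335.4  47.1]]
[-30, -20, 106] [[277.8 249. ]]
```

Request:
send_rows([
  [[0.002,0,0],0],
  [[0.004,0,0],0],
  [[0.004,0,0],0],
  [[0.004,0,0],0],
  [[0.004,0,0],0],
], gripper=0)

```text
clock: 37.13
tool_pos: [0.5168, -0.1623, 0.1509]
orientation: [-180.0, -0.0, -33.5]
force: [-0.1, 0.1, 0.1]
opening: 0.0422
gripper_force: 0.0
```

Request:
send_rows([
  [[0,0,0],0],
  [[0,0,0],0],
  [[0,0,0],0],
  [[0,0,0],0],
  [[0,0,-0.003],0],
])

```text
clock: 37.55
tool_pos: [0.5161, -0.1621, 0.1522]
orientation: [180.0, 0.1, -33.5]
force: [0.5, -0.5, -3.7]
opening: 0.0392
gripper_force: 30.0
```

```bash
python3 q.py; python3 - <<'E'
from pose import *
w=ctrl.snapshot("wrist")
for d in ctrl.cut_out(w,"bracket_grip")[:2]:
    m=d["pixels"];c=max(cv2.findContours(m.astype(np.uint8),0,2)[0],key=cv2.contourArea);print(round(d["conf"],2),cv2.approxPolyDP(c,2,True)[:,0].tolist())
o=ctrl.get_obs();print(o["opening"],o["gripper_force"],o["tool_pos"],o["orientation"])
E
```

```text
37.55 xy in seat mm -154.37 209.95 z 0.1522 F -0.7 0.3 -3.7 M [-0.04  0.02 -0.03] [ 1.7998e+02  6.0000e-02 -3.3520e+01]
0.96 [[290, 32], [287, 38], [291, 85], [294, 226], [290, 242], [278, 244], [274, 248], [277, 281], [302, 284], [365, 282], [368, 272], [368, 248], [352, 241], [348, 220], [354, 34]]
0.93 [[529, 0], [629, 156], [639, 158], [639, 0]]
0.039143905521406994 29.99901831150055 [ 0.5158938  -0.16215454  0.15239857] [ 1.79973029e+02  6.92887359e-02 -3.35268298e+01]
```

Request:
send_rows([
  [[0,0,-0.035],0],
  [[0,0,-0.075],-0.03],
  [[0,0,-0.115],-0.06],
  [[0,0,-0.14],-0.09],
  [[0,0,-0.143],-0.115],
])

```text
clock: 38.07
tool_pos: [0.5177, -0.1624, 0.2711]
orientation: [-179.9, -0.3, -23.0]
force: [0.8, -0.8, -3.8]
opening: 0.0392
gripper_force: 30.0
```

Request:
send_rows([
  [[-0.012,-0.026,0],0],
  [[-0.024,-0.055,0],0],
  [[-0.036,-0.085,0],0],
  [[-0.05,-0.11,0],0],
  [[-0.062,-0.135,0],0],
])

```text
clock: 38.48
tool_pos: [0.5121, -0.0424, 0.2661]
orientation: [179.9, 0.1, -23.2]
force: [0.1, 0.3, -4.4]
opening: 0.0392
gripper_force: 30.0
```

Request:
send_rows([
  [[-0.02,-0.04,0],0],
  [[-0.04,-0.08,0],0],
  [[-0.055,-0.115,0],0],
  [[-0.062,-0.1275,0],0],
  [[-0.062,-0.1275,0],0],
])

```text
clock: 38.9
tool_pos: [0.5071, 0.0722, 0.2662]
orientation: [180.0, 0.1, -23.0]
force: [-0.9, -0.3, -4.9]
opening: 0.0393
gripper_force: 30.0
```

```bash
python3 q.py; python3 - <<'E'
from pose import *
o=ctrl.get_obs();print(o["opening"],o["gripper_force"],o["tool_pos"])
w=ctrl.snapshot("wrist")
for d in ctrl.cut_out(w,"bracket_grip")[:1]:
    m=d["pixels"];c=max(cv2.findContours(m.astype(np.uint8),0,2)[0],key=cv2.contourArea);print(round(d["conf"],2),cv2.approxPolyDP(c,2,True)[:,0].tolist())
E
```

```text
38.9 xy in seat mm -53.98 -1.94 z 0.2662 F 0.7 0.6 -4.9 M [-0.02  0.1   0.01] [ 1.7996e+02  9.0000e-02 -2.3010e+01]
0.03926598848554394 29.9996155500412 [0.50709561 0.07215481 0.26623916]
0.7 [[292, 63], [294, 243], [276, 246], [277, 283], [365, 284], [367, 245], [348, 242], [351, 65]]
```

The bracket sagged about 9° in the grip during the carry. I'll level it by pressing both hooks against the strip just above the slots, then slide it down into them.

Request:
send_rows([
  [[-0.005,0,-0.004],0],
  [[-0.01,0,-0.008],0],
  [[-0.015,0,-0.0105],0],
  [[-0.02,0,-0.0105],0],
  [[-0.022,0,-0.0105],0],
])

```text
clock: 39.42
tool_pos: [0.4911, 0.0765, 0.2759]
orientation: [-180.0, -0.0, -23.2]
force: [0.3, -0.7, -3.9]
opening: 0.0393
gripper_force: 30.0
```

```bash
python3 q.py
```

```text
39.4167 xy in seat mm -37.54 0.32 z 0.2759 F -0.5 0.6 -3.9 M [0.08 0.18 0.01] [-1.7996e+02 -1.0000e-02 -2.3200e+01]
```

Request:
send_rows([
  [[-0.004,0,0],0],
  [[-0.008,0,0],0],
  [[-0.012,0,0],0],
  [[-0.015,0,0],0],
  [[-0.018,0,0],0],
])

```text
clock: 39.83
tool_pos: [0.4801, 0.0824, 0.277]
orientation: [-179.9, -0.3, -23.1]
force: [6.4, -4.6, -0.2]
opening: 0.0393
gripper_force: 30.0
```

```bash
python3 q.py; python3 - <<'E'
from pose import *
w=ctrl.snapshot("wrist")
for d in ctrl.cut_out(w,"bracket_grip")[:1]:
    m=d["pixels"];c=max(cv2.findContours(m.astype(np.uint8),0,2)[0],key=cv2.contourArea);print(round(d["conf"],2),cv2.approxPolyDP(c,2,True)[:,0].tolist())
E
```

```text
39.8333 xy in seat mm -25.17 -0.78 z 0.277 F -7.7 1.7 -0.2 M [-1.7  -2.75  0.02] [-179.92   -0.26  -23.1 ]
0.61 [[290, 40], [294, 236], [291, 244], [278, 244], [275, 247], [277, 280], [280, 283], [363, 283], [366, 281], [368, 247], [365, 244], [354, 244], [349, 232], [350, 86], [353, 41], [319, 38]]
```

Request:
send_rows([
  [[-0.0015,0.0004,0],0],
  [[-0.003,0.0004,0.001],0],
  [[-0.003,0.0004,0.003],0],
  [[-0.003,0.0004,0.005],0],
  [[-0.003,0.0004,0.007],0],
])

```text
clock: 40.35
tool_pos: [0.4787, 0.0834, 0.272]
orientation: [-179.8, -0.3, -23.1]
force: [7.5, -4.1, 0.5]
opening: 0.0392
gripper_force: 30.0
```

```bash
python3 q.py
```

```text
40.35 xy in seat mm -23.42 -1.14 z 0.272 F -8.5 0.8 0.5 M [-1.43 -3.17 -0.01] [-179.82   -0.34  -23.1 ]
```

Request:
send_rows([
  [[-0.001,0.0008,0.001],0],
  [[-0.001,0.0008,0.002],0],
  [[-0.001,0.0008,0.003],0],
  [[-0.001,0.0008,0.004],0],
  [[-0.001,0.0008,0.005],0],
])

```text
clock: 40.77
tool_pos: [0.4777, 0.0833, 0.2679]
orientation: [-179.8, -0.3, -23.1]
force: [8.5, -1.2, -7.4]
opening: 0.0391
gripper_force: 30.0
```

```bash
python3 q.py
```

```text
40.7667 xy in seat mm -22.55 -0.63 z 0.2679 F -8.3 -2.3 -7.4 M [-0.72 -3.11 -0.05] [-179.8    -0.33  -23.1 ]
```

Request:
send_rows([
  [[-0.001,0,0.001],0],
  [[-0.001,0,0.002],0],
  [[-0.001,0,0.003],0],
  [[-0.001,0,0.003],0],
  [[-0.001,0,0.003],0],
])

```text
clock: 41.18
tool_pos: [0.4743, 0.0832, 0.2634]
orientation: [180.0, 0.0, -23.2]
force: [1.7, -0.9, -4.9]
opening: 0.0393
gripper_force: 30.0
```

```bash
python3 q.py
```

```text
41.1833 xy in seat mm -19.49 0.8 z 0.2634 F -1.9 0.1 -4.9 M [-0.12 -0.7  -0.02] [ 1.800e+02  1.000e-02 -2.315e+01]
```

Request:
send_rows([
  [[-0.002,-0.001,0],0],
  [[-0.004,-0.001,0],0],
  [[-0.006,-0.001,0],0],
  [[-0.008,-0.001,0],0],
  [[-0.009,-0.001,0],0],
])

```text
clock: 41.6
tool_pos: [0.4686, 0.0866, 0.2639]
orientation: [-180.0, -0.1, -23.1]
force: [10.7, -6.6, -6.7]
opening: 0.0393
gripper_force: 30.1
```

```bash
python3 q.py
```

```text
41.6 xy in seat mm -12.94 -0.06 z 0.2639 F -12.5 1.9 -6.7 M [-2.66 -3.84  0.05] [-1.7998e+02 -1.0000e-01 -2.3140e+01]
```

Request:
send_rows([
  [[0,0,0.002],0],
  [[0,0,0.004],0],
  [[0,0,0.006],0],
  [[0,0,0.008],0],
  [[0,0,0.01],0],
])

```text
clock: 42.02
tool_pos: [0.469, 0.0871, 0.2564]
orientation: [-179.9, -0.1, -23.1]
force: [4.0, -2.1, 2.3]
opening: 0.0391
gripper_force: 30.0
```

```bash
python3 q.py
```

```text
42.0167 xy in seat mm -13.06 -0.65 z 0.2564 F -4.5 0.4 2.3 M [-0.68 -1.69  0.01] [-1.799e+02 -1.200e-01 -2.313e+01]
```

Engaged and moving down freely; I'll continue pressing gently.

Request:
send_rows([
  [[0,0,0.002],0],
  [[0,0,0.003],0],
  [[0,0,0.004],0],
  [[0,0,0.005],0],
  [[0,0,0.006],0],
])

```text
clock: 42.43
tool_pos: [0.4688, 0.087, 0.2511]
orientation: [-179.9, -0.1, -23.1]
force: [6.4, -3.0, -0.7]
opening: 0.0394
gripper_force: 30.1
```

```bash
python3 q.py
```

```text
42.4333 xy in seat mm -12.98 -0.55 z 0.2511 F -7.1 0.2 -0.7 M [-0.98 -2.72 -0.01] [-1.7991e+02 -9.0000e-02 -2.3150e+01]
```

Request:
send_rows([
  [[0,0,0.001],0],
  [[0,0,0.002],0],
  [[0,0,0.003],0],
  [[0,0,0.004],0],
  [[0,0,0.005],0],
])

```text
clock: 42.85
tool_pos: [0.4689, 0.087, 0.2474]
orientation: [-179.9, -0.1, -23.1]
force: [5.4, -2.3, 4.3]
opening: 0.0389
gripper_force: 30.0
```

```bash
python3 q.py
```

```text
42.85 xy in seat mm -13.0 -0.55 z 0.2474 F -5.8 0.0 4.3 M [-0.84 -1.84  0.03] [-1.7992e+02 -1.0000e-01 -2.3130e+01]
```

Request:
send_rows([
  [[0,0,0.001],0],
  [[0,0,0.002],0],
  [[0,0,0.003],0],
  [[0,0,0.003],0],
  [[0,0,0.003],0],
])

```text
clock: 43.27
tool_pos: [0.4691, 0.087, 0.2459]
orientation: [-179.9, -0.1, -23.1]
force: [3.7, -2.1, 11.1]
opening: 0.0392
gripper_force: 30.0
```

```bash
python3 q.py
```

```text
43.2667 xy in seat mm -13.26 -0.64 z 0.2459 F -4.2 0.5 11.1 M [-1.04 -1.21  0.  ] [-1.799e+02 -1.400e-01 -2.312e+01]
```

Request:
send_rows([
  [[0,0,0.001],0],
  [[0,0,0.002],0],
  [[0,0,0.002],0],
  [[0,0,0.002],0],
  [[0,0,0.002],0],
])

```text
clock: 43.68
tool_pos: [0.4697, 0.0869, 0.2456]
orientation: [-179.9, -0.2, -23.1]
force: [2.4, -3.6, 19.3]
opening: 0.0391
gripper_force: 30.0
```

```bash
python3 q.py
```

```text
43.6833 xy in seat mm -13.83 -0.85 z 0.2456 F -3.6 2.4 19.3 M [-1.49 -0.45  0.06] [-179.86   -0.24  -23.09]
```

Request:
send_rows([
  [[0,0,0.0005],0],
  [[0,0,0.001],0],
  [[0,0,0.0015],0],
  [[0,0,0.0015],0],
  [[0,0,0.0015],0],
])

```text
clock: 44.1
tool_pos: [0.4701, 0.0869, 0.2453]
orientation: [-179.8, -0.3, -23.1]
force: [-1.1, -4.6, 26.8]
opening: 0.0394
gripper_force: 30.0
```

```bash
python3 q.py
```

```text
44.1 xy in seat mm -14.19 -0.92 z 0.2453 F -0.8 4.6 26.8 M [-1.78  0.24  0.06] [-179.84   -0.31  -23.06]
```

Request:
send_rows([
  [[0,0,-0.003],0],
  [[0,0,-0.006],0],
  [[0,0,-0.008],0],
  [[0,0,-0.009],0],
  [[0,0,-0.01],0],
])

```text
clock: 44.52
tool_pos: [0.4687, 0.0869, 0.2481]
orientation: [-180.0, -0.0, -23.2]
force: [16.7, -3.5, -21.5]
opening: 0.039
gripper_force: 30.6
```

```bash
python3 q.py
```

```text
44.5167 xy in seat mm -12.9 -0.4 z 0.2481 F -16.8 -3.4 -21.5 M [-1.32 -6.32  0.07] [-1.7996e+02 -3.0000e-02 -2.3180e+01]
```

It holds against an upward pull, so the catch has snapped out. I'll relax and release.

Request:
send_rows([
  [[0,0,0.002],0],
  [[0,0,0.004],0],
  [[0,0,0.005],0],
  [[0,0,0.005],0],
  [[0,0,0.005],0],
])

```text
clock: 44.93
tool_pos: [0.4688, 0.087, 0.2461]
orientation: [-179.9, -0.1, -23.1]
force: [5.5, -3.4, 3.3]
opening: 0.0395
gripper_force: 30.2
```

Request:
send_rows([
  [[0,0,0],0],
  [[0,0,0],0],
  [[0,0,0],0],
  [[0,0,0],0],
  [[0,0,0],0],
], gripper=0.75)

```text
clock: 45.35
tool_pos: [0.4676, 0.0867, 0.2451]
orientation: [180.0, 0.1, -23.2]
force: [-0.7, -0.1, 0.1]
opening: 0.0641
gripper_force: 0.0
```

```bash
python3 q.py; python3 look.py
```

```text
45.35 xy in seat mm -11.96 0.24 z 0.2451 F 0.6 0.4 0.1 M [-0.01  0.   -0.  ] [ 1.7996e+02  6.0000e-02 -2.3170e+01]
scene 0.72 [136. 126. 118.] [[390, 176], [387, 180], [396, 189], [395, 194], [352, 203], [352, 215], [343, 217], [348, 230], [401, 219], [403, 201], [397, 197], [397, 183]]
scene 0.7 [178. 106. 117.] [[252, 144], [255, 169], [263, 177], [295, 160], [287, 145], [265, 152], [269, 146], [266, 141], [257, 139]]
wrist 0.86 [206. 195. 190.] [[287, 27], [293, 225], [287, 241], [272, 243], [274, 281], [365, 283], [367, 242], [351, 238], [347, 215], [352, 28]]
wrist 0.26 [161. 163. 150.] [[353, 171], [350, 173], [352, 221]]
top 0.94 [144. 136. 131.] [[295, 206], [281, 234], [291, 246], [307, 214]]
top 0.79 [154. 112. 123.] [[472, 212], [454, 219], [461, 269], [477, 267], [472, 230], [482, 227], [481, 215], [475, 216]]
top 0.69 [91. 85. 82.] [[278, 107], [271, 129], [309, 142], [316, 122], [311, 117]]
```

Request:
send_rows([
  [[0,0,0],0],
  [[0,0,-0.03],0],
  [[0,0,-0.06],0],
  [[0,0,-0.09],0],
  [[0,0,-0.12],0],
])

```text
clock: 46.07
tool_pos: [0.4679, 0.0866, 0.3426]
orientation: [180.0, 0.0, -23.2]
force: [-0.2, 1.3, 0.2]
opening: 0.0658
gripper_force: 0.0
```

```bash
python3 q.py; python3 - <<'E'
from pose import *
for n in("scene","wrist"):
    s=ctrl.snapshot(n)
    for d in ctrl.cut_out(s,"bracket_grip")[:2]:
        m=d["pixels"];c=max(cv2.findContours(m.astype(np.uint8),0,2)[0],key=cv2.contourArea);print(n,round(d["conf"],2),cv2.approxPolyDP(c,2,True)[:,0].tolist())
    for z in(94,97,100):
        print(z,proj(s,P([0,0,z,0,0,0],[[-130,-20,0],[0,-20,0],[-130,-20,14],[-130,20,14],[-30,-20,106],[-30,20,106],[0,-20,106]])).round(1).tolist())
E
```

```text
46.0667 xy in seat mm -12.29 0.2 z 0.3426 F 0.7 -1.1 0.2 M [ 0.02 -0.11  0.  ] [ 1.7999e+02  1.0000e-02 -2.3160e+01]
scene 0.79 [[254, 144], [255, 169], [263, 177], [281, 169], [294, 159], [288, 153], [287, 145], [264, 153], [262, 149], [267, 143], [260, 140]]
scene 0.58 [[399, 176], [387, 178], [396, 189], [394, 196], [352, 205], [352, 215], [343, 218], [348, 230], [401, 220], [404, 183]]
94 [[347.0, 230.8], [399.7, 221.4], [347.2, 226.2], [342.1, 215.2], [392.4, 187.2], [385.8, 176.9], [405.0, 185.2]]
97 [[347.0, 229.8], [399.9, 220.5], [347.3, 225.2], [342.1, 214.2], [392.5, 186.1], [385.9, 175.9], [405.2, 184.1]]
100 [[347.1, 228.8], [400.0, 219.5], [347.3, 224.2], [342.2, 213.2], [392.6, 185.0], [386.1, 174.8], [405.3, 183.0]]
wrist 0.82 [[342, 53], [301, 54], [305, 185], [302, 189], [296, 190], [296, 221], [299, 229], [318, 229], [322, 238], [326, 237], [326, 232], [330, 228], [351, 227], [351, 189], [345, 187], [343, 182]]
94 [[302.1, 54.4], [304.0, 193.0], [301.2, 52.4], [347.2, 52.4], [295.4, 189.9], [352.8, 190.0], [296.3, 230.2]]
97 [[301.9, 54.0], [303.9, 193.8], [301.0, 51.9], [347.4, 51.9], [295.1, 190.9], [353.1, 191.0], [296.0, 231.7]]
100 [[301.7, 53.5], [303.7, 194.5], [300.8, 51.4], [347.7, 51.4], [294.8, 192.0], [353.5, 192.1], [295.7, 233.2]]
```

```bash
python3 -c "
from plant import ctrl
print(ctrl.close_job())"
```

```text
the job is handed in; nothing more can be done
None
```

The bracket appears locked on the empty upright: it took about 27 N of pressing, stopped hard against an upward pull before I let go, and I handed the job in at about 46 s. The first release let it tip off the hooks, and while re-standing it I pressed it onto the clip bin; the last sighting showed the bin unmoved, and the judging result was not shown.

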